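Load the lab shaker: hex bottles square in the slot, spotting tile turned wells-up

TASK

Load the shaker: stand every hexagonal bottle upright in the slot between the long rails, turned so that its flat sides face the rails, and turn the spotting tile over from the draining stand so that it lies flat in its pocket on the shaker with the wells facing up. Only when everything is loaded, push the lever on the control unit all the way over to switch on. Leave the round bottle out and do not knock over any of the other glassware.

Things in the scene. Friction and masses are not known exactly. Their poses are not given: they have to be found in the camera images.
- shaker: fixed grey shaker platform, 260 (x) x 220 (y) mm, 25 mm high; origin at the centre of its underside on the bench, z up. Its +y half carries the bottle slot, its -y half the tile pocket
- slot (a point): centre of the slot's floor (axes as the shaker's). The slot runs along x between two aluminium rails 44 mm apart, 8 mm thick and 18 mm high above this floor; it is 224 mm long between end stops of the same height and takes four bottles in a row
- pocket (a point): centre of the pocket's floor, 20 mm above the shaker's top (axes as the shaker's). The pocket takes the tile with its 80 mm length along x and its 60 mm width along y (2 mm play each side). Floor 84 x 40 mm; end walls and four short corner walls stand 8 mm above it, at x 42 to 48 mm and, for the corners only, also y 32 to 38 mm and |x| 34 to 48 mm; the middle 68 mm of the tile's long sides stays open down to the shaker's top, for fingers
- bottle1: amber hexagonal bottle with a black round cap, 40 mm across flats, 46 mm across corners, body 56 mm high, cap 26 mm wide and 12 mm high on top, 120 g, most of it in the thick base; origin at the centre of its underside, z up along the bottle; flats face its y axis and every 60 degrees from it, corners its x axis. May be absent
- bottle2: amber hexagonal bottle with a black round cap, 40 mm across flats, 46 mm across corners, body 56 mm high, cap 26 mm wide and 12 mm high on top, 120 g, most of it in the thick base; origin at the centre of its underside, z up along the bottle; flats face its y axis and every 60 degrees from it, corners its x axis. May be absent
- bottle3: amber hexagonal bottle with a black round cap, 40 mm across flats, 46 mm across corners, body 56 mm high, cap 26 mm wide and 12 mm high on top, 120 g, most of it in the thick base; origin at the centre of its underside, z up along the bottle; flats face its y axis and every 60 degrees from it, corners its x axis. May be absent
- bottle4: amber hexagonal bottle with a black round cap, 40 mm across flats, 46 mm across corners, body 56 mm high, cap 26 mm wide and 12 mm high on top, 120 g, most of it in the thick base; origin at the centre of its underside, z up along the bottle; flats face its y axis and every 60 degrees from it, corners its x axis. May be absent
- spot_tile: white ceramic spotting tile, 80 (x) x 60 (y) x 20 (z) mm, 200 g, six round wells in one face; origin at its centre; the wells are in the face on its -z side, so z points out of its plain back. It starts wells down on the draining stand; it is thick enough to stand on a 60 x 20 mm end on the bench
- tile_wells (a point): centre of the tile's face with the wells
- drainer: fixed steel draining stand: base 100 (x) x 70 (y) x 5 mm with two upright fins along x (72 mm long, at y -14 to 14 mm) whose tops are 40 mm above the bench; the tile lies on them, overhanging 16 mm each side in y; origin at the centre of its underside
- control: fixed grey control unit, 120 (x) x 80 (y) x 35 mm; origin at the centre of its underside; the lever stands on its top and swings in its x-z plane, towards +x
- lever (a joint): lever angle: 0 off (leaning 0.5 rad to the unit's -x), 1.0 rad fully on (leaning 0.5 rad to +x); a light stiff joint that stays where it is left. Pivot 57 mm above the bench over the unit's centre, lever 80 mm long (with its ball it reaches 140 mm above the bench)
- lever_tip (a point): centre of the 26 mm black ball at the lever's end
- round_bottle: bystander: amber round bottle, 42 mm across, 56 mm high plus a 12 mm black cap; origin at the centre of its underside; not to be loaded
- flask: bystander: conical glass flask, 66 mm wide, 88 mm high; origin at the centre of its underside
- jar: bystander: glass jar with blue cap, 64 mm wide, 85 mm high; origin at the centre of its underside
- beaker: bystander: small glass beaker, 56 mm wide, 65 mm high; origin at the centre of its underside
- petri: bystander: flat dish, 60 mm wide, 13 mm high; origin at the centre of its underside
- cap: bystander: loose black cap, 48 mm wide, 14 mm high; origin at the centre of its underside
- weigh_block: bystander: brass block 50 x 30 x 20 mm; origin at the centre of its underside

How it is judged:
By the outcome, as a careful person would: the job done as asked, in the order asked, and still so for the second after the job is handed in, with the robot touching nothing.
Of bottle1, bottle2, bottle3, bottle4 only 2 to 4 are there at a start; the rules pass over those that are not, and their reading is None.
At some moment in a run one of bottle1, bottle2, bottle3, bottle4 may be knocked a few centimetres aside while the robot is not near it.
It also fails if it takes over 210 s, if anything falls off the work surface, if the arm or the gripper's body presses on something with over 40 N, if the wrist force passes 120 N, or if a joint passes its speed limit or range.

ROBOT

A 6-joint arm with a two-finger parallel gripper is mounted at the origin on the work surface. World frame = base frame: x ahead of the robot, y to its left, z up, the work surface at z = 0. Lengths are in mm, angles in degrees, forces in N, time in s.
With the tool pointing down it reaches from about 300 to 850 mm from the base axis. Payload 4.2 kg.
Tool frame: the origin (TCP) lies on the centre line of the jaws, within the pads' length; the fingertips stand 14 mm ahead of it and the grasp point (between the pads) lies 5 mm behind it; z points along the fingers, y is the direction in which the jaws open and shut (so a half turn about z gives the same grasp; the last joint's range is limited). The gripper opens to 91 mm and grips with 3 to 60 N. Pads are 32 mm wide; open, the fingers measure 118 mm over their backs; the gripper's body (76 mm by 178 mm) begins 60 mm behind the grasp point.
Start: joints at [68.01, 18.312, 89.639, -0, 72.044, -1.146], TCP at [204.604, 537.382, 227.976] pointing down, gripper open.
Joint ranges: [-177.97, 177.97], [-48.28, 115.42], [12.27, 149.76], [-77.06, 257.06], [2.81, 150.46], [-146.56, 146.56]. Speed limits (degrees/s): [147.25, 147.25, 180, 180, 180, 180].

INTERFACE

Orientations are given as [roll, pitch, yaw] about the fixed x, y, z axes, in that order (R = Rz(yaw) Ry(pitch) Rx(roll)).
In Python, from workcell import env gives the robot as it stands.
- The arm moves only by the tool play_rows, never from a script. Its argument "increments" is a list of rows, each a list of 5 numbers: the shift along the world's x, y, z in mm, then the turn about the world's z in degrees, then the closure, from 0 (fully open) to 1 (shut). In form: [[x, y, z, yaw, fingers], ...]. A call has 1 to 20 rows; each row shifts and turns the commanded pose from where the row before left it; what a row does not reach is not made up. A row lasts 1/8 s, in which the tool goes at most 62.5 mm and 10.7 degrees, less where a joint would pass 70% of its speed; a pose out of reach is approached as far as the arm can. A call is refused whole if a number of a shift passes 62.5 or a number of a turn 10.7, either way. A call with a gripper value outside its range is refused whole. The fingers move at their own pace and stop on an object; "newtons" is the grip in N (left out, the last holds). Time passes only in rows, so rows that do not move let the fingers close. It gives the time, the measured TCP pose, the force and the opening at its end, in the units of the state.
- env.state(): the state, without advancing time (a new reading comes with each control period).
- env.grab_frame(name): name is "scene" or "top"; returns the picture (480x640x3 uint8, red, green, blue); there is no depth.
- env.calibration(name): a dict with "fx", "fy", "cx", "cy" (pixels), "R" (3x3) and "t" (3): a world point X has camera coordinates R X + t. Camera axes: x right, y down, z forward; pixel columns grow to the right and rows downward; lengths in mm; the calibration is good to about 2 mm. A picture is of the moment at which its call begins. calibration takes no time and is no camera call.
- env.job_done(): hands the job in, once; it reports no verdict.
The state is a dict: "time_s": time; "qpos": joint angles; "qvel": joint speeds; "effort": joint torques, N m; "ee_pos": TCP position; "ee_rot": TCP orientation; "force": force on the tool from outside, world axes, zero at the start; "torque": the same for the moment, N m; "gripper_width": finger opening in mm.
Only numpy, scipy, OpenCV 4.12 (cv2) and the standard library are available. Lean on these libraries where they do the work, as an engineer would, in place of code of your own. Each camera call takes 0.05 s, during which the arm holds its last target.

## Working session

There is one attempt and no reset: what is moved stays moved. The work goes in short steps, Python scripts to look and compute and a tool call to move; the robot and the scene stay as the last step left them, time stands still between calls to the robot, and variables do not carry over. Pictures are saved under pics/ and viewed, and the job is handed in when it is done.

Besides the shell and the picture viewer there is one more tool, called after ">>>" as a command line: name --pt "numbers of a row" for each row, then --argument value for the rest. play_rows: Moves the arm, as the interface text tells. Its arguments: {"type":"object","properties":{"increments":{"type":"array"},"newtons":{"type":"number"}},"required":["increments"]}

```bash
ls; mkdir -p pics
cat > h.py <<'E'
import numpy as np, cv2
from workcell import env
def snap(name,fn):
    im=env.grab_frame(name); cv2.imwrite('pics/'+fn+'.png',cv2.cvtColor(im,cv2.COLOR_RGB2BGR)); return im
def crop(fn,out,x0,y0,x1,y1,s):
    im=cv2.imread('pics/'+fn+'.png')[y0:y1,x0:x1]
    cv2.imwrite('pics/'+out+'.png',cv2.resize(im,None,fx=s,fy=s,interpolation=cv2.INTER_CUBIC))
def ray(name,u,v,z):
    c=env.calibration(name);R=np.array(c['R']);t=np.array(c['t'])
    d=R.T@np.array([(u-c['cx'])/c['fx'],(v-c['cy'])/c['fy'],1]);o=-R.T@t
    return o+d*(z-o[2])/d[2]
def proj(name,X):
    c=env.calibration(name);p=np.array(c['R'])@np.array(X,float)+np.array(c['t'])
    return np.array([c['fx']*p[0]/p[2]+c['cx'],c['fy']*p[1]/p[2]+c['cy']])
E
python3 - <<'E'
from h import *
snap('scene','s0');snap('top','t0')
print(env.state())
for n in('scene','top'):
    c=env.calibration(n);print(n,c, -np.array(c['R']).T@np.array(c['t']))
E
```

```text
pics
{'time_s': 0.1, 'qpos': array([ 6.80094984e+01,  1.83491343e+01,  8.96988747e+01, -1.56056363e-03,
        7.20426509e+01, -1.14503590e+00]), 'qvel': array([ 0.13647896, -0.08256052, -0.19644086,  0.0965813 ,  0.0291583 ,
        0.02985091]), 'effort': array([-2.53257826e-05, -4.13335741e+01, -2.32513368e+01,  7.27229216e-02,
        4.21804469e-02, -3.92898744e-05]), 'ee_pos': array([204.45585113, 536.97683916, 227.19640094]), 'ee_rot': array([-1.79909329e+02, -3.28201987e-04,  1.59155016e+02]), 'force': array([0.48829664, 0.69498959, 0.03659987]), 'torque': array([ 0.01906881, -0.04170735, -0.02175278]), 'gripper_width': 91.03715690369874}
scene {'fx': 617.9960689929865, 'fy': 617.9960689929865, 'cx': 308.28914600847736, 'cy': 249.4134475270519, 'R': array([[ 1.95500350e-02,  9.99698330e-01,  1.48675893e-02],
       [ 6.05266568e-01,  1.95881778e-06, -7.96022852e-01],
       [-7.95782745e-01,  2.45611294e-02, -6.05083939e-01]]), 't': array([  -2.78945957, -244.04616964, 1896.23932964])} [1656.76206112  -43.78468338  953.15910718]
top {'fx': 472.5395176576399, 'fy': 472.5395176576399, 'cx': 315.58484266809506, 'cy': 237.2578966219644, 'R': array([[-0.00739031, -0.99993447, -0.00874343],
       [-0.99902395,  0.00776381, -0.04348409],
       [ 0.04354912,  0.00841354, -0.99901586]]), 't': array([   5.89576657,  535.06067708, 1089.71461116])} [ 487.12588937   -7.42708343 1111.96035376]
```

View pics/s0.png

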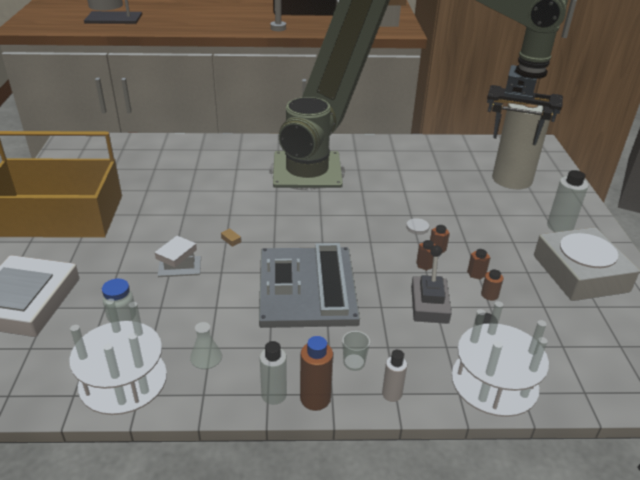

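View pics/t0.png

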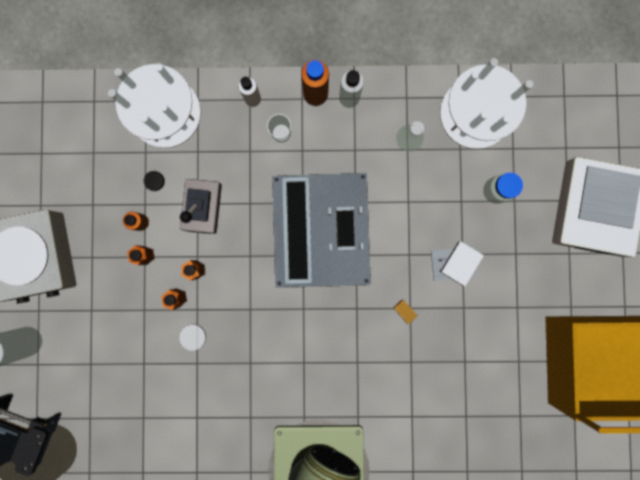

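Run:
```python
from h import *
crop('t0','c1',110,160,230,320,5)
crop('t0','c2',260,160,380,300,5)
crop('t0','c3',380,220,500,330,5)
crop('s0','c4',390,200,520,330,6)
```

```text
(no output)
```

View pics/c1.png

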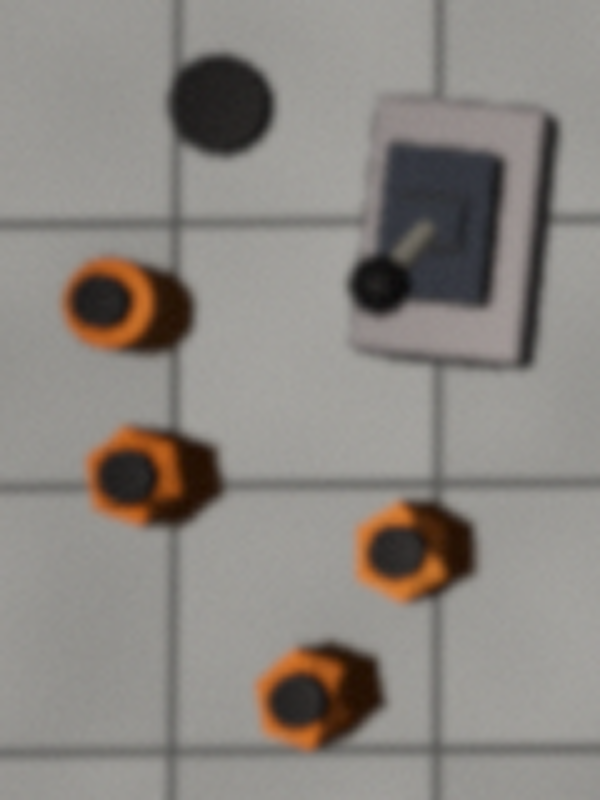

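View pics/c2.png

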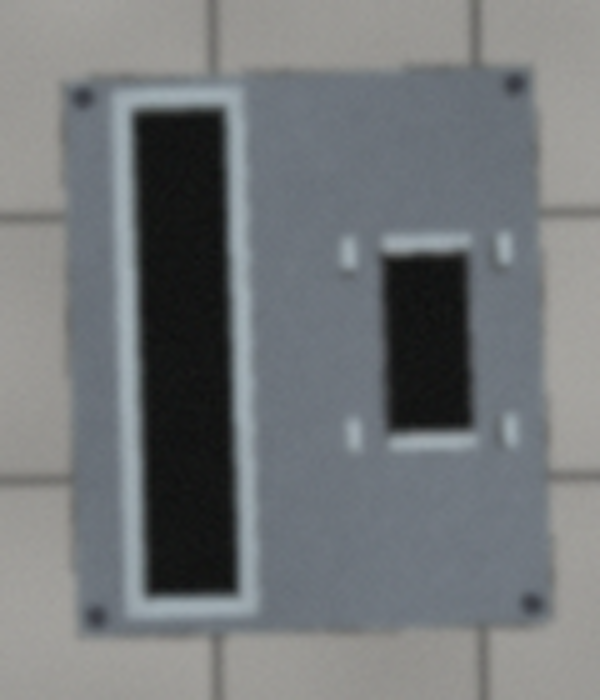

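View pics/c3.png

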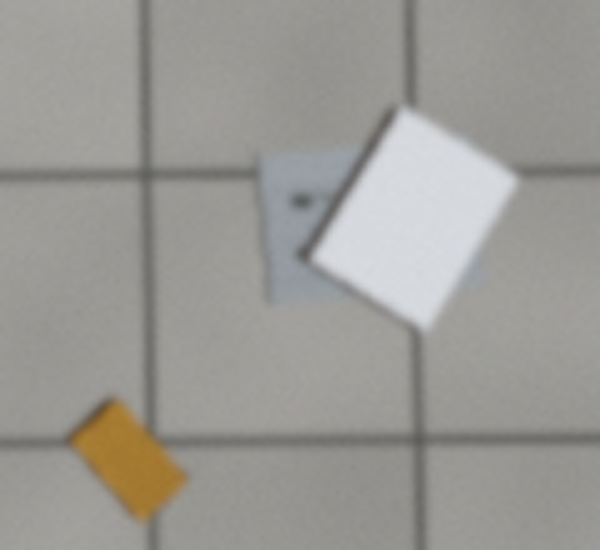

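View pics/c4.png

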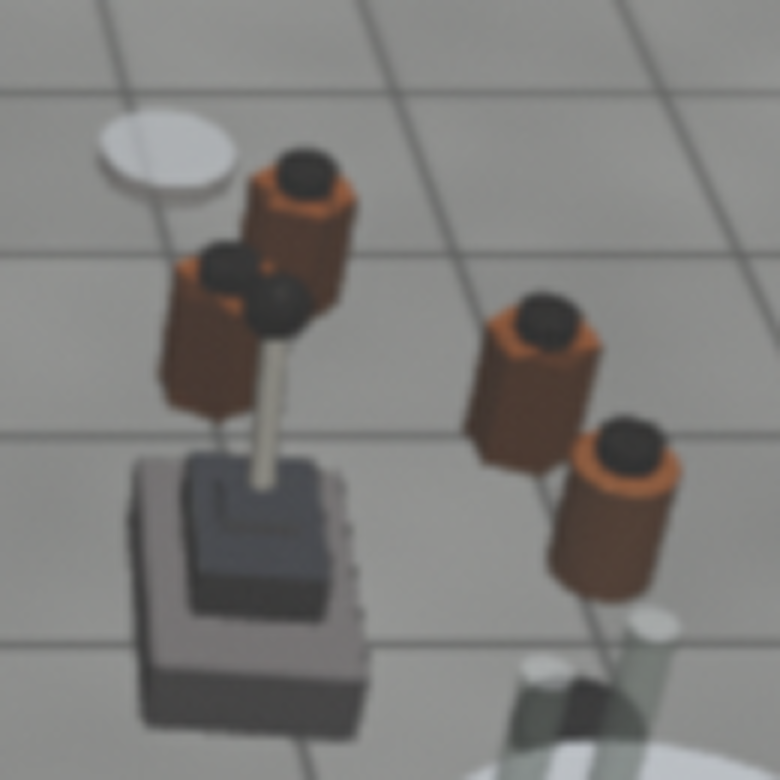

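```bash
cat > fit.py <<'E'
from h import *
from scipy.optimize import minimize
def poly(name,pts): return np.array([proj(name,p) for p in pts])
def hexpts(x,y,yaw,z=56,r=23.09):
    a=np.radians(yaw)+np.arange(6)*np.pi/3
    return np.c_[x+r*np.cos(a),y+r*np.sin(a),np.full(6,z)]
def fithex(im,u,v,yaw0s=(0,15,30,45)):
    S=8; w=22
    x0,y0=int(u)-w,int(v)-w
    c=cv2.resize(im[y0:y0+2*w,x0:x0+2*w],None,fx=S,fy=S,interpolation=cv2.INTER_CUBIC).astype(int)
    # bright orange top: R high, R-B high
    m=((c[...,0]>135)&(c[...,0]-c[...,2]>70))
    X=ray('top',u,v,68)
    def ras(p):
        M=np.zeros(m.shape,np.uint8)
        f=lambda P:((poly('top',P)-[x0,y0]+.5)*S*16).round().astype(np.int32)
        cv2.fillPoly(M,[f(hexpts(*p))],1,shift=4)
        a=np.arange(40)*np.pi/20
        for z in(56,68):
          cv2.fillPoly(M,[f(np.c_[p[0]+13*np.cos(a),p[1]+13*np.sin(a),np.full(40,z)])],0,shift=4)
        return M
    best=None
    for yw in yaw0s:
        cost=lambda p:-(np.sum(ras(p)&m)/np.sum(ras(p)|m))
        r=minimize(cost,[X[0],X[1],yw],method='Nelder-Mead',options=dict(initial_simplex=np.array([X[0],X[1],yw])+np.array([[0,0,0],[6,0,0],[0,6,0],[0,0,12]])))
        if best is None or r.fun<best.fun: best=r
    return best.x,best.fun
E
python3 - <<'E'
from fit import *
im=cv2.cvtColor(cv2.imread('pics/t0.png'),cv2.COLOR_BGR2RGB)
big=cv2.imread('pics/t0.png')[160:320,110:230];big=cv2.resize(big,None,fx=5,fy=5,interpolation=cv2.INTER_CUBIC)
sc=cv2.imread('pics/s0.png')[200:330,390:520];sc=cv2.resize(sc,None,fx=6,fy=6,interpolation=cv2.INTER_CUBIC)
for cu,cv_ in((128,477),(397,551),(300,700)):
    u,v=110+cu/5,160+cv_/5
    p,f=fithex(im,u,v);print(ray('top',u,v,68).round(1),p.round(1),f)
    for z in(0,56):
        q=((poly('top',hexpts(*p,z))-[110,160]+.5)*5).astype(np.int32);cv2.polylines(big,[q],True,(255,0,0) if z==0 else (0,255,0))
        q=((poly('scene',hexpts(*p,z))-[390,200]+.5)*6).astype(np.int32);cv2.polylines(sc,[q],True,(255,0,0) if z==0 else (0,255,0))
cv2.imwrite('pics/o1.png',big);cv2.imwrite('pics/o2.png',sc)
# shaker corners z=25
print('shaker')
for c in((63,83),(530,68),(552,622),(80,635)):print(ray('top',260+c[0]/5,160+c[1]/5,25).round(1))
print('rails outer z43')
for c in((110,90),(243,88),(262,610),(127,618)):print(ray('top',260+c[0]/5,160+c[1]/5,43).round(1))
print('rails inner bottom z25 / top')
for c in((134,110),(225,107),(238,593),(147,595)):print(ray('top',260+c[0]/5,160+c[1]/5,25).round(1),ray('top',260+c[0]/5,160+c[1]/5,43).round(1))
print('pocket floor 45')
for c in((382,254),(467,252),(474,429),(388,433)):print(ray('top',260+c[0]/5,160+c[1]/5,45).round(1))
print('tile 60')
for c in((400,105),(520,180),(425,330),(308,258)):print(ray('top',380+c[0]/5,220+c[1]/5,60).round(1))
print('drainer 5')
for c in((260,155),(268,300)):print(ray('top',380+c[0]/5,220+c[1]/5,5).round(1))
print('weigh',ray('top',380+128/5,220+460/5,20).round(1))
print('lever tip, ctrl corners')
print(ray('top',110+378/5,160+284/5,127).round(1))
for c in((378,95),(552,108),(527,365),(352,345)):print(ray('top',110+c[0]/5,160+c[1]/5,35).round(1))
for n,u,v,z in(('petri',192,338,13),('cap',154,181,14),('round',131,220,68),('jar',510,186,85),('flask',415,132,60)):print(n,ray('top',u,v,z).round(0))
E
```

```text
Traceback (most recent call last):
  File "fit.py", line 25, in fithex
    r=minimize(cost,[X[0],X[1],yw],method='Nelder-Mead',options=dict(initial_simplex=np.array([X[0],X[1],yw])+np.array([[0,0,0],[6,0,0],[0,6,0],[0,0,12]])))
  File "fit.py", line 24, in <lambda>
    cost=lambda p:-(np.sum(ras(p)&m)/np.sum(ras(p)|m))
                           ~~~^^^
  File "fit.py", line 20, in ras
    cv2.fillPoly(M,[f(np.c_[p[0]+13*np.cos(a),p[1]+13*np.sin(a),np.full(40,z)])],0,shift=4)
                    ~^^^^^^^^^^^^^^^^^^^^^^^^^^^^^^^^^^^^^^^^^^^^^^^^^^^^^^^^^^
  File "fit.py", line 16, in <lambda>
    f=lambda P:((poly('top',P)-[x0,y0]+.5)*S*16).round().astype(np.int32)
                 ~~~~^^^^^^^^^
  File "fit.py", line 3, in poly
    def poly(name,pts): return np.array([proj(name,p) for p in pts])
                                         ~~~~^^^^^^^^
  File "h.py", line 13, in proj
    c=env.calibration(name);p=np.array(c['R'])@np.array(X,float)+np.array(c['t'])
ValueError: time passes only in moves, steps and waits
```

Calibration calls are limited; cache them.

```bash
python3 - <<'E'
s=open('h.py').read()
s=s.replace("def snap","import functools\n@functools.lru_cache\ndef cal(n): return env.calibration(n)\ndef snap",1).replace("c=env.calibration(name)","c=cal(name)")
open('h.py','w').write(s)
E
cat > m1.py <<'E'
from fit import *
im=cv2.cvtColor(cv2.imread('pics/t0.png'),cv2.COLOR_BGR2RGB)
big=cv2.imread('pics/t0.png')[160:320,110:230];big=cv2.resize(big,None,fx=5,fy=5,interpolation=cv2.INTER_CUBIC)
sc=cv2.imread('pics/s0.png')[200:330,390:520];sc=cv2.resize(sc,None,fx=6,fy=6,interpolation=cv2.INTER_CUBIC)
for cu,cv_ in((128,477),(397,551),(300,700)):
    u,v=110+cu/5,160+cv_/5
    p,f=fithex(im,u,v);print(ray('top',u,v,68).round(1),p.round(1),f)
    for z in(0,56):
        q=((poly('top',hexpts(*p,z))-[110,160]+.5)*5).astype(np.int32);cv2.polylines(big,[q],True,(255,0,0) if z==0 else (0,255,0))
        q=((poly('scene',hexpts(*p,z))-[390,200]+.5)*6).astype(np.int32);cv2.polylines(sc,[q],True,(255,0,0) if z==0 else (0,255,0))
cv2.imwrite('pics/o1.png',big);cv2.imwrite('pics/o2.png',sc)
print('shaker')
for c in((63,83),(530,68),(552,622),(80,635)):print(ray('top',260+c[0]/5,160+c[1]/5,25).round(1))
print('rails outer z43')
for c in((110,90),(243,88),(262,610),(127,618)):print(ray('top',260+c[0]/5,160+c[1]/5,43).round(1))
print('rails inner bottom z25 / top')
for c in((134,110),(225,107),(238,593),(147,595)):print(ray('top',260+c[0]/5,160+c[1]/5,25).round(1),ray('top',260+c[0]/5,160+c[1]/5,43).round(1))
print('pocket floor 45')
for c in((382,254),(467,252),(474,429),(388,433)):print(ray('top',260+c[0]/5,160+c[1]/5,45).round(1))
print('tile 60')
for c in((400,105),(520,180),(425,330),(308,258)):print(ray('top',380+c[0]/5,220+c[1]/5,60).round(1))
print('drainer 5')
for c in((260,155),(268,300)):print(ray('top',380+c[0]/5,220+c[1]/5,5).round(1))
print('weigh',ray('top',380+128/5,220+460/5,20).round(1))
print('lever tip, ctrl corners')
print(ray('top',110+378/5,160+284/5,127).round(1))
for c in((378,95),(552,108),(527,365),(352,345)):print(ray('top',110+c[0]/5,160+c[1]/5,35).round(1))
for n,u,v,z in(('petri',192,338,13),('cap',154,181,14),('round',131,220,68),('jar',510,186,85),('flask',415,132,60)):print(n,ray('top',u,v,z).round(0))
E
python3 m1.py
```

```text
[495.5 400.4  68. ] [496.8 404.    8.6] -0.71285580231467
[461.9 280.8  68. ] [462.5 283.5  60.8] -0.5996102400566924
[396.7 323.4  68. ] [396.8 326.8   9.4] -0.5758452359428675
shaker
[676.  100.3  25. ]
[ 681. -116.   25.]
[ 425.5 -123.    25. ]
[421.   93.4  25. ]
rails outer z43
[669.4  77.1  43. ]
[669.8  16.5  43. ]
[432.8   9.5  43. ]
[429.6  70.4  43. ]
rails inner bottom z25 / top
[663.1  67.4  25. ] [660.2  66.2  43. ]
[664.1  25.3  25. ] [661.2  24.7  43. ]
[439.7  20.7  25. ] [440.5  20.3  43. ]
[439.1  62.5  25. ] [439.9  61.4  43. ]
pocket floor 45
[593.2 -46.   45. ]
[593.8 -84.5  45. ]
[513.7 -86.8  45. ]
[512.1 -48.   45. ]
tile 60
[ 522.2 -319.4   60. ]
[ 488.5 -371.7   60. ]
[ 422.5 -328.3   60. ]
[ 454.6 -277.3   60. ]
drainer 5
[ 501.1 -269.9    5. ]
[ 433.5 -272.4    5. ]
weigh [ 361.5 -203.4   20. ]
lever tip, ctrl corners
[575.1 272.9 127. ]
[670.5 299.5  35. ]
[663.7 219.4  35. ]
[545.6 230.6  35. ]
[555.4 310.9  35. ]
petri [304. 289.  13.]
cap [670. 380.  14.]
round [574. 411.  68.]
jar [ 640. -423.   85.]
flask [ 768. -224.   60.]
```

View pics/o1.png

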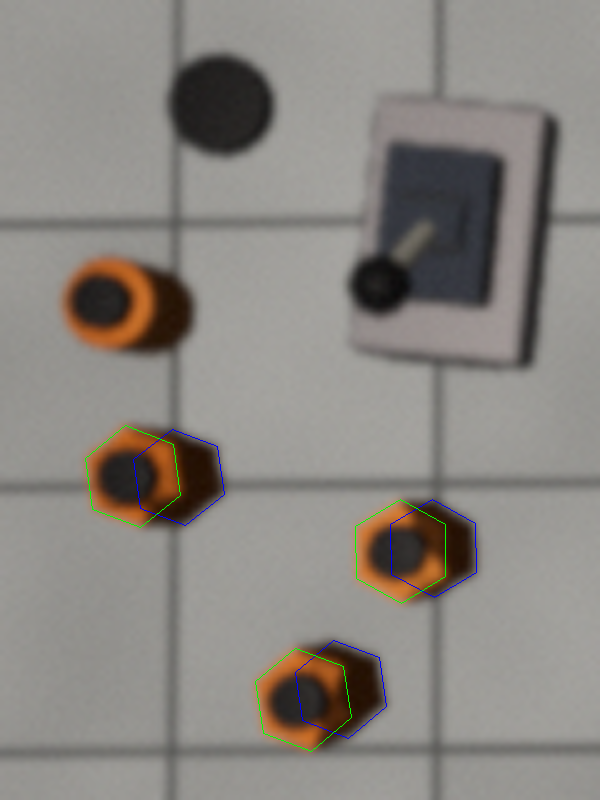

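View pics/o2.png

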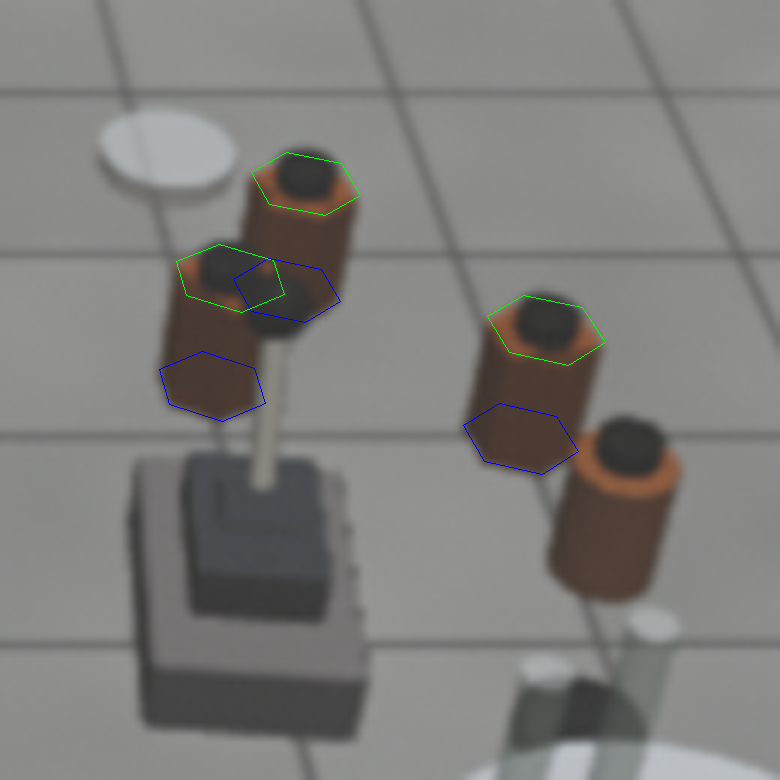

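>>> play_rows --pt "41.6 -19.2 0 4.2 0" --pt "41.6 -19.2 0 4.2 0" --pt "41.6 -19.2 0 4.2 0" --pt "41.6 -19.2 0 4.2 0" --pt "41.6 -19.2 0 4.2 0" --pt "41.6 -19.2 0 4.2 0" --pt "41.6 -19.2 0 4.2 0" --pt "0 0 0 0 0" --pt "0 0 -40 0 0" --pt "0 0 -40 0 0" --pt "0 0 0 0 0" --pt "0 0 0 0 0" --newtons 20

```text
time_s: 1.6
ee_pos: [495.9, 403.9, 149.4]
ee_rot: [179.9, 0.1, -171.4]
force: [-0.3, 0.6, 0.2]
gripper_width: 91.7
```

>>> play_rows --pt "0 -0.5 -40 0 0" --pt "0 0 -40 0 0" --pt "0 0 -32 0 0" --pt "0 0 0 0 0" --pt "0 0 0 0 1" --pt "0 0 0 0 1" --pt "0 0 0 0 1" --pt "0 0 0 0 1" --pt "0 0 0 0 1" --pt "0 0 0 0 1" --newtons 20

```text
time_s: 2.85
ee_pos: [495.9, 402.6, 36.1]
ee_rot: [180.0, 0.0, -171.4]
force: [-0.3, 0.2, 0.7]
gripper_width: 40.0
```

Run:
```python
from h import *
snap('scene','s1');snap('top','t1');crop('s1','s1c',390,180,520,310,6)
```

```text
(no output)
```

View pics/s1c.png

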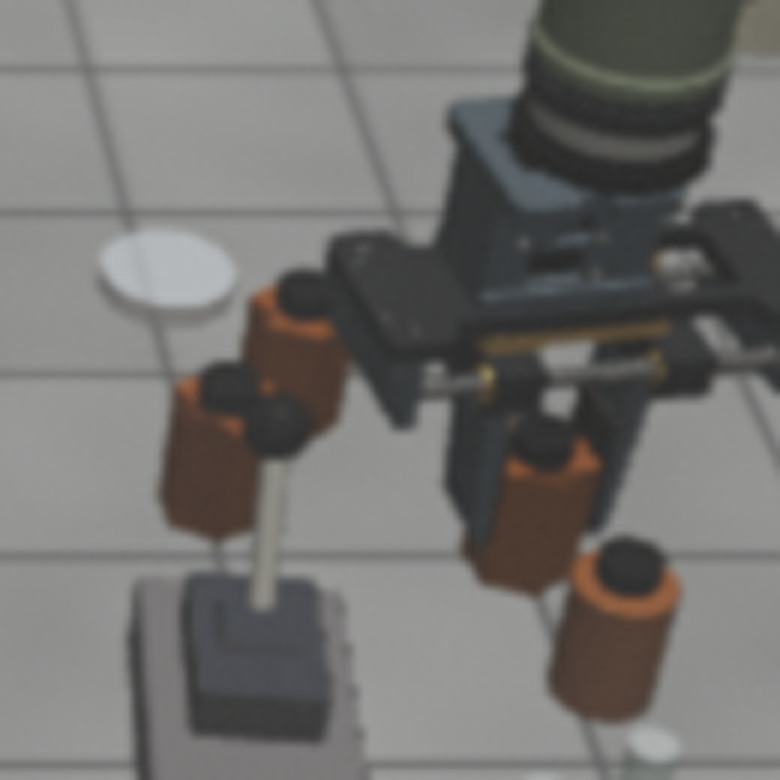

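View pics/t1.png

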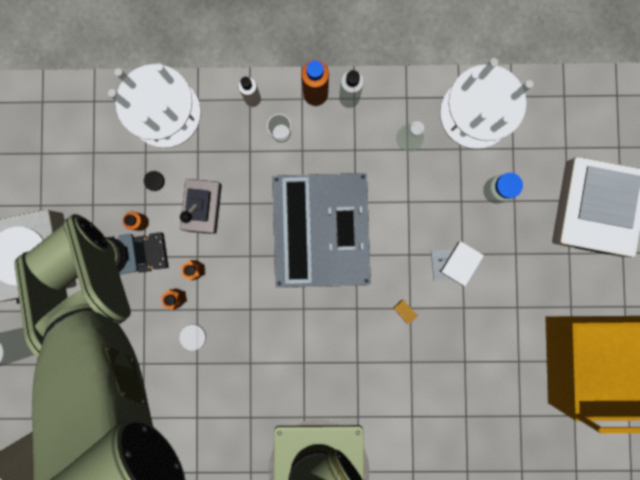

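>>> play_rows --pt "0 0 20 0 1" --pt "0 0 33 0 1" --pt "0 0 33 0 1" --pt "0 -30 0 -1 1" --pt "0 -45 0 -1 1" --pt "0 -45 0 -1 1" --pt "0 -45 0 -1 1" --pt "0 -45 0 -1 1" --pt "20 -45 0 -1 1" --pt "25 -40 0 -1.1 1" --pt "25 -30 0 0 1" --pt "25 -22 0 0 1" --pt "25 -10 0 0 1" --pt "0 0 0 0 1" --pt "0 0 -20 0 1" --pt "0 0 -10 0 1" --pt "0 0 0 0 1" --pt "0 0 0 0 1"

```text
time_s: 5.2
ee_pos: [615.9, 45.8, 92.5]
ee_rot: [180.0, 0.0, -178.5]
force: [0.4, -0.1, -1.6]
gripper_width: 40.1
```

Run:
```python
from h import *
snap('scene','s2');snap('top','t2');crop('s2','s2c',240,200,380,320,5.5);crop('t2','t2c',110,170,380,300,2.9)
```

```text
(no output)
```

View pics/s2c.png

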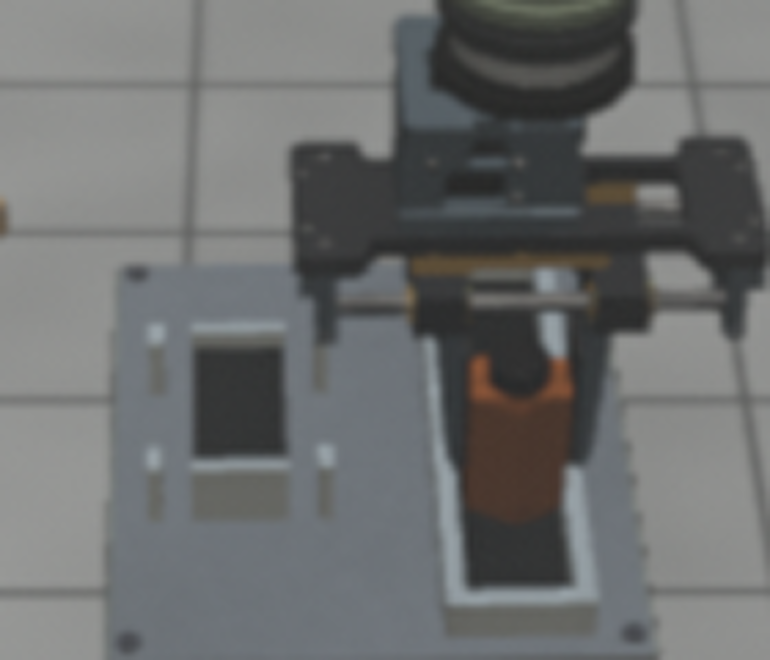

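View pics/t2c.png

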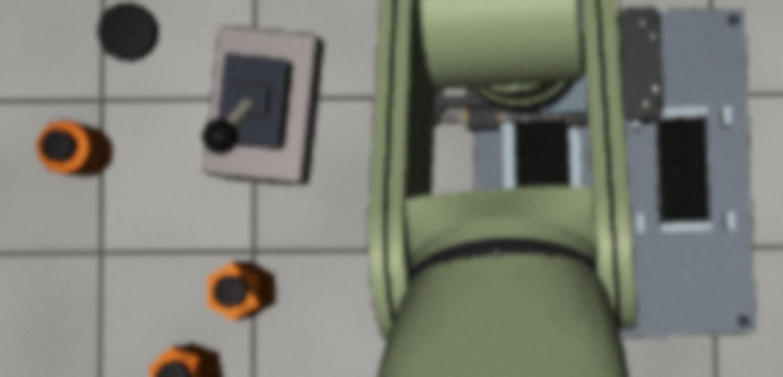

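Run:
```python
from h import *
for c in((465,588),(576,586),(446,600),(596,600)): print(ray('scene',240+c[0]/5.5,200+c[1]/5.5,43).round(1))
print('from t0 at far end')
for c in((134,110),(225,107)): print(ray('top',260+c[0]/5,160+c[1]/5,43).round(1))
print('bottle body edges at z~56+55')
for c in((467,490),(563,500),(515,520)): print(ray('scene',240+c[0]/5.5,200+c[1]/5.5,56).round(1))
```

```text
[665.9  24.4  43. ]
[664.9  68.3  43. ]
[672.8  16.7  43. ]
[673.   75.7  43. ]
from t0 at far end
[660.2  66.2  43. ]
[661.2  24.7  43. ]
bottle body edges at z~56+55
[622.   26.6  56. ]
[628.2  64.9  56. ]
[640.2  45.   56. ]
```

>>> play_rows --pt "0 -0.5 -10 0 1" --pt "0 0 -8 0 1" --pt "0 0 -6 0 1" --pt "0 0 -4 0 1" --pt "0 0 0 0 1" --pt "0 0 0 0 1"

```text
time_s: 6.05
ee_pos: [616.0, 45.0, 64.2]
ee_rot: [180.0, 0.0, -178.5]
force: [-0.4, -1.0, -1.1]
gripper_width: 40.0
```

>>> play_rows --pt "0 0 -1.5 0 1" --pt "0 0 -1.5 0 1" --pt "0 0 0 0 1" --pt "0 0 0 0 1"

```text
time_s: 6.55
ee_pos: [615.9, 45.0, 61.1]
ee_rot: [180.0, 0.0, -178.5]
force: [0.7, 0.3, -0.7]
gripper_width: 39.9
```

>>> play_rows --pt "0 0 -0.5 0 0.8" --pt "0 0 0 0 0.5" --pt "0 0 0 0 0.3" --pt "0 0 0 0 0.2" --pt "0 0 30 0 0.2" --pt "0 0 40 0 0.2" --pt "0 0 30 0 0" --pt "-25 30 0 0 0" --pt "-25 40 0 0 0" --pt "-26 42 0 -0.7 0" --pt "-26 42 0 0 0" --pt "-26 42 0 0 0" --pt "-26 42 0 0 0"

```text
time_s: 8.18
ee_pos: [460.9, 284.2, 160.5]
ee_rot: [180.0, 0.0, -179.3]
force: [0.2, 0.5, 0.0]
gripper_width: 91.2
```

Run:
```python
from h import *
print(env.state()['ee_pos'],env.state()['ee_rot'])
snap('scene','s3');snap('top','t3');crop('s3','s3c',240,200,520,320,2.8)
```

```text
[460.87438731 284.20106745 160.54012382] [ 1.79983812e+02  1.74300960e-02 -1.79254707e+02]
```

View pics/s3c.png

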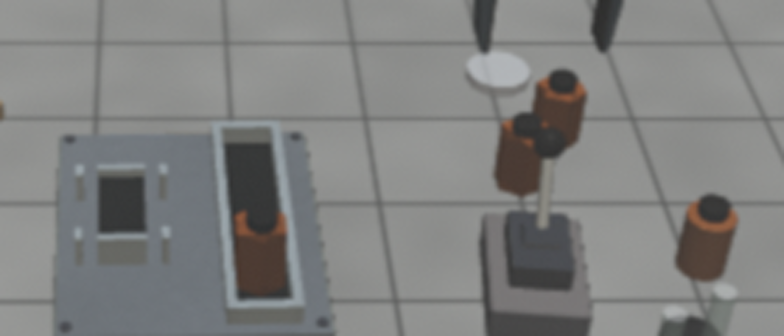

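View pics/t3.png

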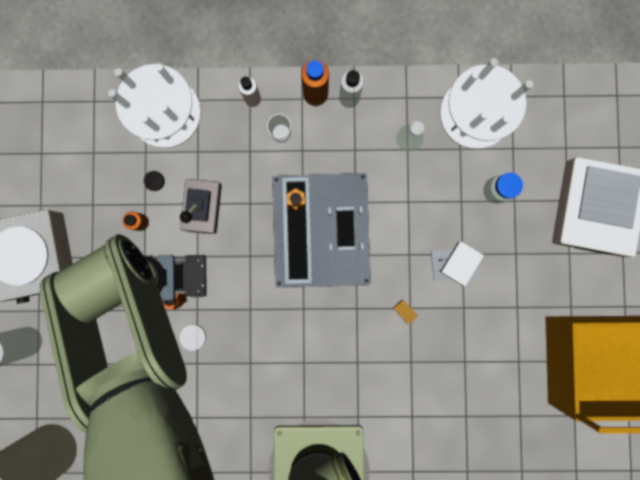

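>>> play_rows --pt "1 -1 -45 0 0" --pt "0 0 -45 0 0" --pt "0 0 -34 0 0" --pt "0 0 0 0 0" --pt "0 0 0 0 1" --pt "0 0 0 0 1" --pt "0 0 0 0 1" --pt "0 0 0 0 1" --pt "0 0 0 0 1" --newtons 20

```text
time_s: 9.4
ee_pos: [462.9, 282.0, 36.7]
ee_rot: [180.0, 0.0, -179.2]
force: [-0.4, 0.5, 0.1]
gripper_width: 44.3
```

>>> play_rows --pt "0 0 0 0 1" --pt "0 0 0 0 1" --pt "0 0 0 0 1"

```text
time_s: 9.78
ee_pos: [462.9, 282.2, 36.7]
ee_rot: [180.0, 0.0, -179.3]
force: [-0.4, 0.1, 2.2]
gripper_width: 39.7
```

>>> play_rows --pt "0 0 20 0 1" --pt "0 0 30 0 1" --pt "0 0 25 0 1" --pt "0 -30 0 0.7 1" --pt "0 -45 0 0 1" --pt "10 -45 0 0 1" --pt "25 -45 0 0 1" --pt "25 -40 0 0 1" --pt "20 -25 0 0 1" --pt "9 -9 0 0 1" --pt "0 0 0 0 1" --pt "0 0 -20 0 1" --pt "0 0 -12 0 1" --pt "0 0 0 0 1" --pt "0 0 0 0 1"

```text
time_s: 11.65
ee_pos: [551.9, 43.4, 79.9]
ee_rot: [180.0, 0.0, -178.5]
force: [0.2, -0.3, -0.4]
gripper_width: 39.8
```

>>> play_rows --pt "0 0 -6 0 1" --pt "0 0 -6 0 1" --pt "0 0 -4 0 1" --pt "0 0 -2.5 0 1" --pt "0 0 0 0 1" --pt "0 0 0 0 0.8" --pt "0 0 0 0 0.5" --pt "0 0 0 0 0.3" --pt "0 0 0 0 0.2" --pt "0 0 30 0 0.2" --pt "0 0 40 0 0.2" --pt "0 0 30 0 0"

```text
time_s: 13.15
ee_pos: [552.2, 43.0, 162.4]
ee_rot: [180.0, 0.1, -178.5]
force: [0.4, -0.8, 0.0]
gripper_width: 80.5
```

Run:
```python
from h import *
print(env.state()['ee_pos'],env.state()['ee_rot'])
snap('scene','s4');snap('top','t4');crop('s4','s4c',240,200,520,320,2.8);crop('t4','t4c',110,170,340,320,3)
```

```text
[552.20008133  43.01626667 162.42590186] [ 1.79991677e+02  7.32250239e-02 -1.78545003e+02]
```

View pics/s4c.png

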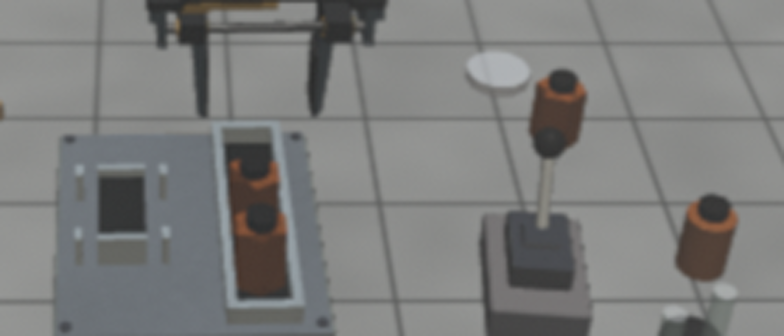

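View pics/t4c.png

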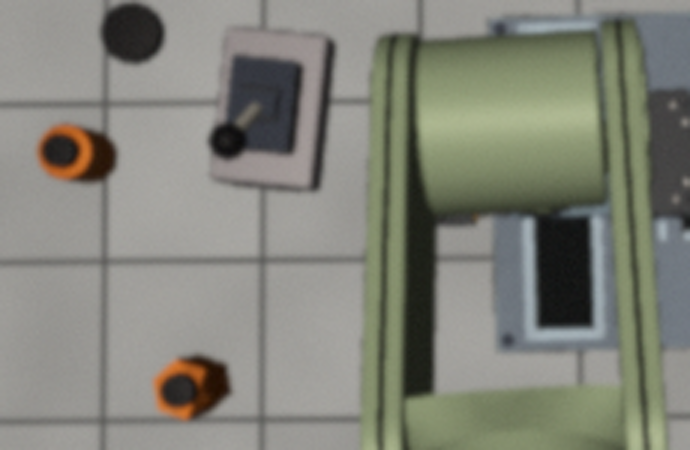

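>>> play_rows --pt "-15 40 0 1 0" --pt "-20 40 0 1 0" --pt "-20 40 0 1 0" --pt "-20 40 0 1 0" --pt "-20 40 0 1 0" --pt "-20 40 0 1 0" --pt "-20 30 0 1 0" --pt "-20 12 0 0.9 0" --pt "0 0 -40 0 0" --pt "0 0 -45 0 0" --pt "0 0 -41 0 0" --pt "0 0 0 0 0" --pt "0 0 0 0 1" --pt "0 0 0 0 1" --pt "0 0 0 0 1" --pt "0 0 0 0 1" --pt "0 0 0 0 1" --pt "0 0 0 0 1" --pt "0 0 0 0 1" --newtons 20

```text
time_s: 15.62
ee_pos: [396.9, 325.2, 35.2]
ee_rot: [180.0, 0.0, -170.6]
force: [-0.1, 0.1, 2.9]
gripper_width: 39.7
```

>>> play_rows --pt "0 0 20 0 1" --pt "0 0 30 0 1" --pt "0 0 25 0 1" --pt "5 -30 0 -1 1" --pt "10 -45 0 -1 1" --pt "15 -45 0 -1 1" --pt "15 -45 0 -1 1" --pt "15 -45 0 -1 1" --pt "15 -40 0 -1 1" --pt "10 -25 0 -1 1" --pt "5.6 -8.4 0 -0.9 1" --pt "0 0 0 0 1" --pt "0 0 -20 0 1" --pt "0 0 -12 0 1" --pt "0 0 0 0 1" --pt "0 0 0 0 1"

```text
time_s: 17.62
ee_pos: [487.7, 42.0, 78.3]
ee_rot: [180.0, 0.0, -178.5]
force: [-0.1, -0.4, 0.1]
gripper_width: 40.0
```

>>> play_rows --pt "0 0 -6 0 1" --pt "0 0 -6 0 1" --pt "0 0 -4 0 1" --pt "0 0 -2.5 0 1" --pt "0 0 0 0 1" --pt "0 0 0 0 0.8" --pt "0 0 0 0 0.5" --pt "0 0 0 0 0.3" --pt "0 0 0 0 0.2" --pt "0 0 30 0 0.2" --pt "0 0 40 0 0.2" --pt "0 0 30 0 0" --pt "-10 -30 0 0 0" --pt "-10 -40 0 0 0" --pt "-10 -40 0 0 0" --pt "0 -20 0 0 0"

```text
time_s: 19.62
ee_pos: [456.5, -89.9, 159.4]
ee_rot: [-180.0, -0.0, -178.6]
force: [-0.5, 0.3, 0.8]
gripper_width: 91.5
```

Run:
```python
from h import *
print(env.state()['ee_pos'],env.state()['ee_rot'])
snap('scene','s5');snap('top','t5');crop('s5','s5c',140,200,380,320,3.2);crop('s5','s5d',150,230,210,280,10);crop('t5','t5c',260,160,500,320,3.2)
```

```text
[456.54380966 -89.94048721 159.42181538] [-1.79994453e+02 -2.45704119e-02 -1.78635541e+02]
```

View pics/s5c.png

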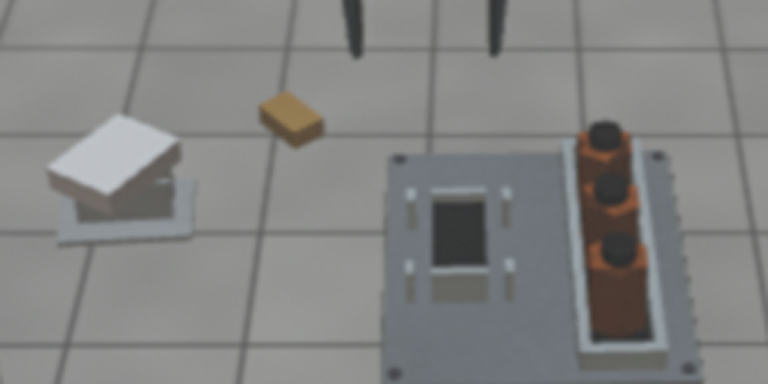

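View pics/s5d.png

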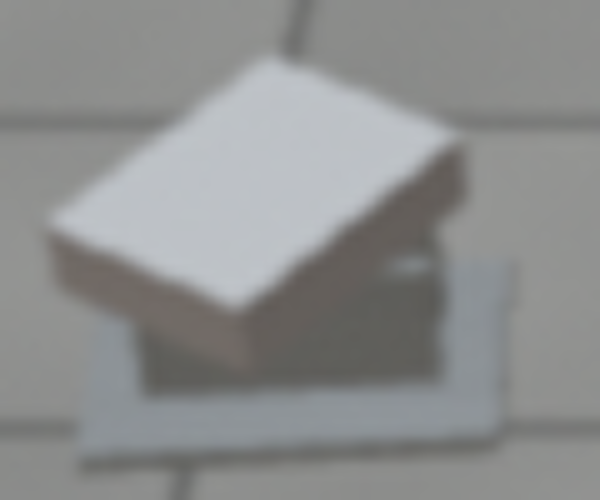

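View pics/t5c.png

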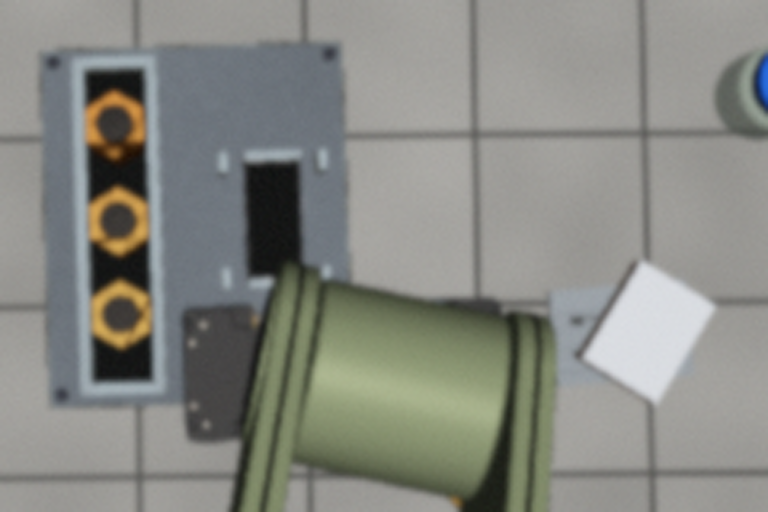

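Run:
```python
from h import *
P=[ray('scene',150+a/10,230+b/10,60)[:2] for a,b in((275,58),(465,140),(240,305),(45,220))]
Q=[ray('top',380+a/5,220+b/5,60)[:2] for a,b in((308,258),(425,330),(520,180),(400,105))]
for W in(P,Q):
    W=np.array(W);print(W.round(1).tolist(),W.mean(0),[np.linalg.norm(W[i]-W[i-1]).round(1) for i in range(4)],cv2.minAreaRect(W.astype(np.float32)))
```

```text
[[427.1, -326.6], [460.6, -276.1], [524.6, -320.2], [492.2, -370.9]] [ 476.13117192 -323.44655933] [np.float64(78.8), np.float64(60.6), np.float64(77.7), np.float64(60.2)] ((476.4026184082031, -323.52447509765625), (60.5614128112793, 79.53594970703125), 55.71723175048828)
[[454.6, -277.3], [422.5, -328.3], [488.5, -371.7], [522.2, -319.4]] [ 471.9407071  -324.17646165] [np.float64(79.6), np.float64(60.3), np.float64(79.0), np.float64(62.3)] ((471.86431884765625, -324.0348205566406), (62.29076385498047, 79.55831146240234), 57.25946807861328)
```

>>> play_rows --pt "-3 -30 0 -5 0" --pt "-3 -35 0 -5 0" --pt "-3 -35 0 -5 0" --pt "-3 -35 0 -5 0" --pt "-3 -35 0 -5 0" --pt "-4.2 -35 0 -5 0" --pt "0 -4.6 0 -4.9 0" --pt "0 0 -30 0 0" --pt "0 0 -30 0 0" --pt "0 0 -22 0 0" --pt "0 0 0 0 0" --pt "0 0 0 0 0"

```text
time_s: 21.22
ee_pos: [439.0, -297.9, 78.2]
ee_rot: [180.0, 0.1, 146.6]
force: [0.5, -0.1, 0.9]
gripper_width: 91.2
```

Run:
```python
from h import *
snap('scene','s6');crop('s6','s6c',130,190,230,290,7)
```

```text
(no output)
```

View pics/s6c.png

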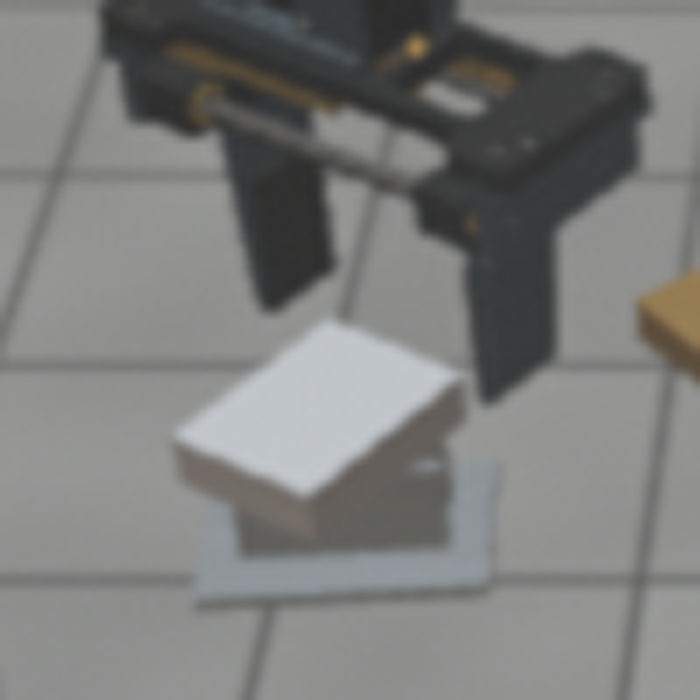

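>>> play_rows --pt "0 0 -12 0 0" --pt "0 0 -8 0 0" --pt "0 0 0 0 0" --pt "0 0 0 0 1" --pt "0 0 0 0 1" --pt "0 0 0 0 1" --pt "0 0 0 0 1" --pt "0 0 0 0 1" --pt "0 0 0 0 1" --newtons 12

```text
time_s: 22.4
ee_pos: [438.2, -298.1, 57.6]
ee_rot: [-180.0, 0.0, 146.6]
force: [-0.1, -0.0, 1.5]
gripper_width: 60.3
```

Run:
```python
from h import *
snap('scene','s7');crop('s7','s7c',130,190,230,290,7)
```

```text
(no output)
```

View pics/s7c.png

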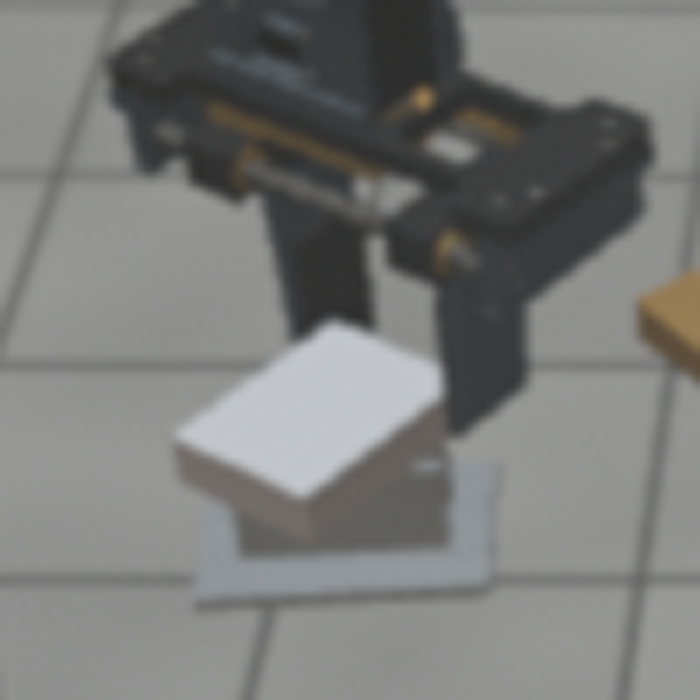

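>>> play_rows --pt "0 0 8 0 1" --pt "0 0 12 0 1" --pt "0 0 15 0 1" --pt "0 0 20 0 1" --pt "0 0 20 0 1" --pt "0 0 20 0 1" --pt "0 0 0 0 1" --pt "0 0 0 0 1"

```text
time_s: 23.45
ee_pos: [437.8, -297.7, 152.2]
ee_rot: [180.0, -0.0, 146.6]
force: [-0.4, -0.5, -1.2]
gripper_width: 60.0
```

Run:
```python
from h import *
snap('scene','s8');crop('s8','s8c',130,150,230,290,5)
```

```text
(no output)
```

View pics/s8c.png

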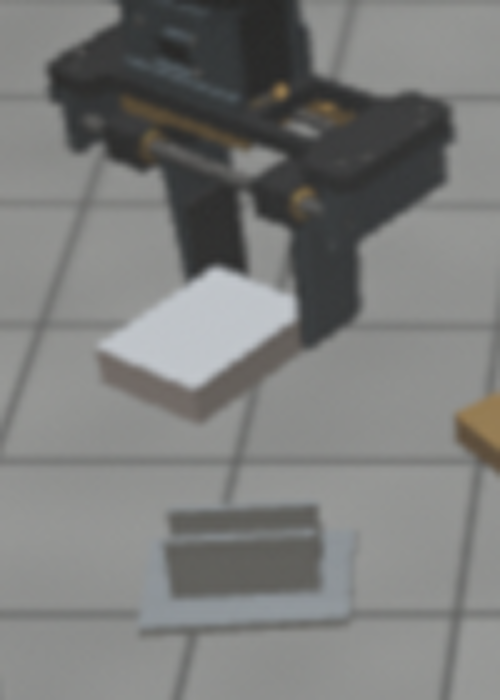

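>>> play_rows --pt "10 20 0 6 1" --pt "13 21 0 6 1" --pt "13 21 0 6 1" --pt "13 21 0 6 1" --pt "13 20 0 6 1" --pt "0 0 -15 4.9 1" --pt "0 0 -25 0 1" --pt "0 0 0 0 1" --pt "0 0 0 0 1"

```text
time_s: 24.62
ee_pos: [500.4, -195.2, 112.7]
ee_rot: [180.0, 0.0, -178.5]
force: [0.1, -0.5, -2.3]
gripper_width: 60.1
```

>>> play_rows --pt "0 0 0 0 1" --pt "0 0 0 0 1" --pt "0 0 0 0 1" --pt "0 0 0 0 1" --newtons 3

```text
time_s: 25.12
ee_pos: [500.4, -195.1, 112.7]
ee_rot: [-180.0, 0.0, -178.6]
force: [0.6, -0.4, -2.5]
gripper_width: 59.7
```

Run:
```python
from h import *
snap('scene','s9');crop('s9','s9c',170,170,310,310,5)
```

```text
(no output)
```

View pics/s9c.png

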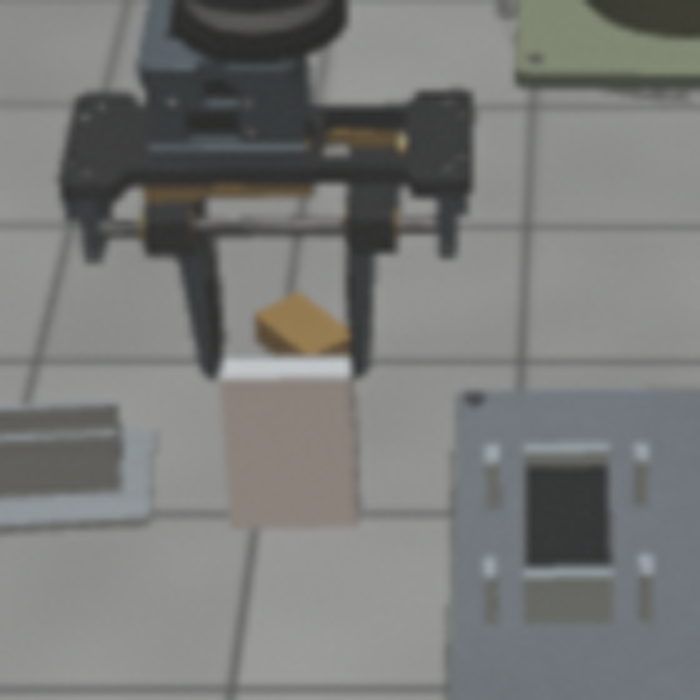

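Run:
```python
from h import *
def rx(u,v,x):
    a=ray('scene',u,v,0);b=ray('scene',u,v,100);s=(x-a[0])/(b[0]-a[0]);return a+(b-a)*s
for x in(510,520,530):
    for c in((232,528),(358,525),(222,378),(352,376)): print(x,rx(170+c[0]/5,170+c[1]/5,x).round(1))
```

```text
510 [ 510.  -227.9    2.2]
510 [ 510.  -167.4    4. ]
510 [ 510.  -225.7   92.3]
510 [ 510.  -165.7   93.4]
520 [ 520.  -226.2   10.5]
520 [ 520.  -166.3   12.3]
520 [ 520.  -224.1   99.8]
520 [ 520.  -164.6  100.9]
530 [ 530.  -224.6   18.8]
530 [ 530.  -165.3   20.6]
530 [ 530.  -222.6  107.3]
530 [ 530.  -163.6  108.4]
```

>>> play_rows --pt "0 0 0 0 1" --pt "0 0 0 0 1" --newtons 12

```text
time_s: 25.42
ee_pos: [500.1, -195.0, 112.4]
ee_rot: [180.0, -0.0, -178.5]
force: [0.9, 0.9, -2.0]
gripper_width: 58.4
```

Run:
```python
from h import *
snap('scene','s10');crop('s10','s10c',200,210,260,290,9);snap('top','t10');crop('t10','t10c',340,200,460,320,5)
```

```text
(no output)
```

View pics/s10c.png

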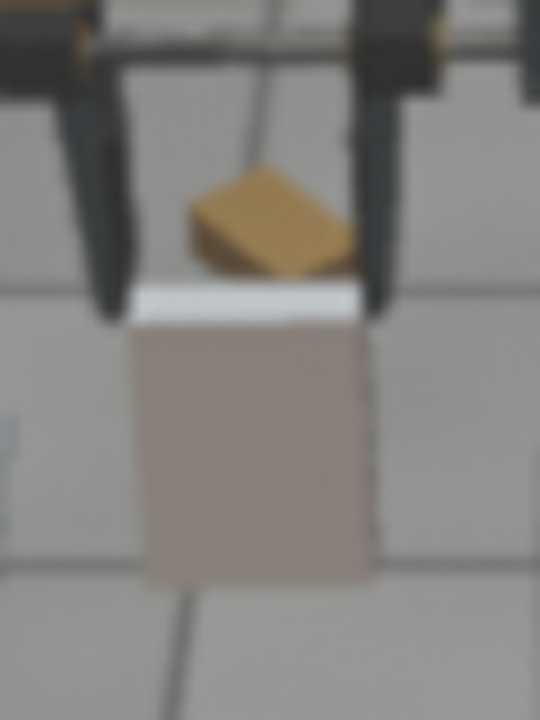

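View pics/t10c.png

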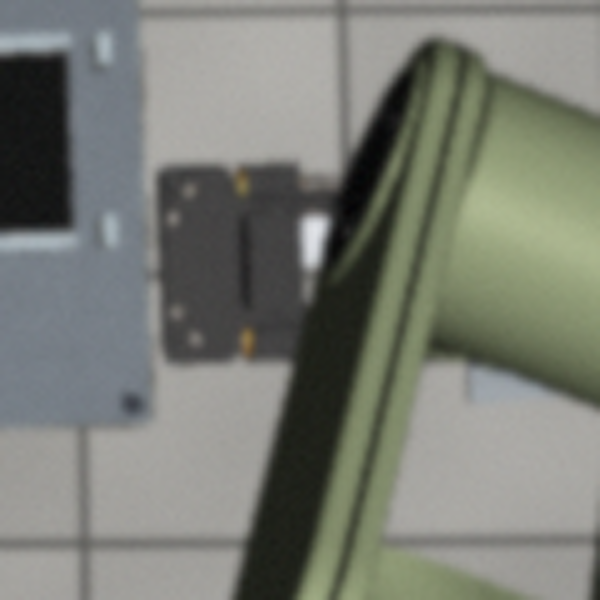

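>>> play_rows --pt "0 0 -3 0 1" --pt "0 0 -3 0 1" --pt "0 0 -3 0 1" --pt "0 0 -3 0 1" --pt "0 0 0 0 1"

```text
time_s: 26.15
ee_pos: [500.0, -195.0, 100.1]
ee_rot: [180.0, -0.0, -178.5]
force: [0.4, -0.0, -1.2]
gripper_width: 58.1
```

Run:
```python
from h import *
snap('scene','s11');crop('s11','s11c',200,210,260,290,9)
```

```text
(no output)
```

View pics/s11c.png

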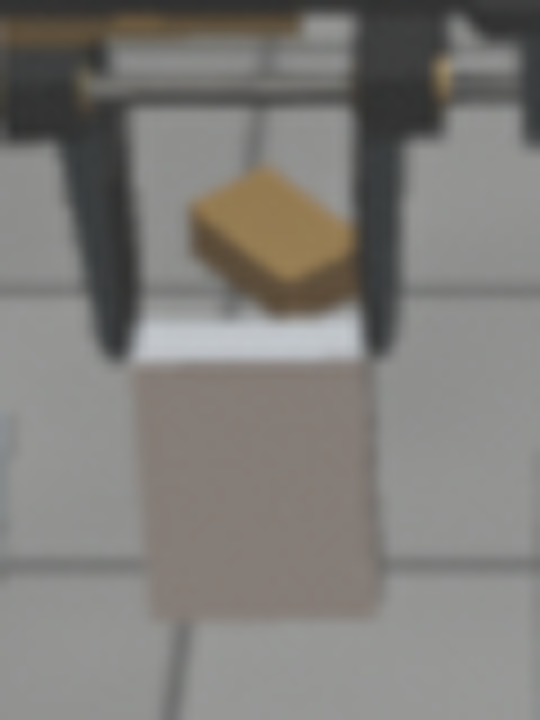

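>>> play_rows --pt "0 0 -2 0 1" --pt "0 0 -2 0 1" --pt "0 0 0 0 1"

```text
time_s: 26.58
ee_pos: [500.1, -195.0, 96.3]
ee_rot: [180.0, -0.0, -178.5]
force: [-0.3, 0.2, -1.7]
gripper_width: 58.2
```

>>> play_rows --pt "0 0 -2 0 1" --pt "0 0 -2 0 1" --pt "0 0 0 0 1"

```text
time_s: 26.95
ee_pos: [501.3, -195.1, 93.6]
ee_rot: [-180.0, 0.2, -178.6]
force: [-0.1, 1.1, 4.9]
gripper_width: 58.7
```

Run:
```python
from h import *
snap('scene','s12');crop('s12','s12c',200,210,260,290,9)
```

```text
(no output)
```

View pics/s12c.png

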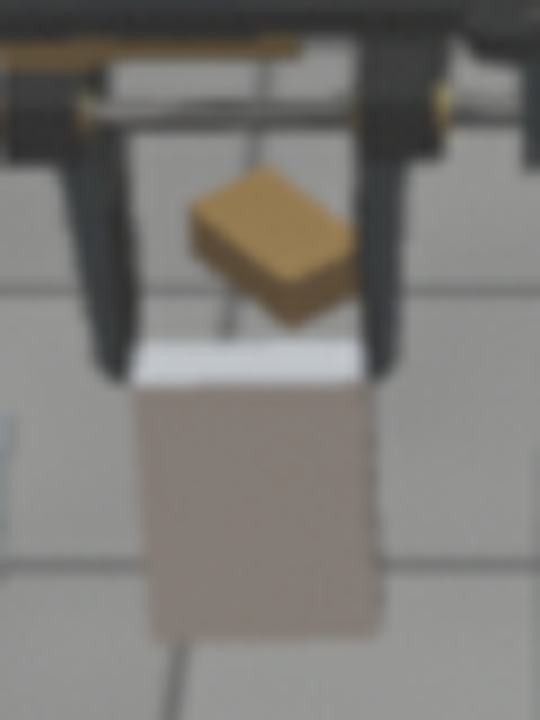

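Run:
```python
from h import *
for z in(0,3):
  for c in((153,640),(383,637)): print(z,ray('scene',200+c[0]/9,210+c[1]/9,z).round(1))
for z in(78,80,83):
  for c in((135,386),(365,385),(138,343),(358,341)): print(z,ray('scene',200+c[0]/9,210+c[1]/9,z).round(1))
```

```text
0 [ 527.8 -224.8    0. ]
0 [ 526.7 -164.2   -0. ]
3 [ 531.4 -224.3    3. ]
3 [ 530.3 -163.9    3. ]
78 [ 519.1 -224.5   78. ]
78 [ 518.7 -165.5   78. ]
78 [ 500.8 -225.6   78. ]
78 [ 499.9 -168.6   78. ]
80 [ 521.7 -224.1   80. ]
80 [ 521.3 -165.3   80. ]
80 [ 503.4 -225.2   80. ]
80 [ 502.5 -168.3   80. ]
83 [ 525.6 -223.5   83. ]
83 [ 525.2 -164.8   83. ]
83 [ 507.4 -224.5   83. ]
83 [ 506.5 -167.9   83. ]
```

>>> play_rows --pt "0 0 -0.5 0 0.8" --pt "0 0 0 0 0.6" --pt "0 0 0 0 0.3" --pt "0 0 0 0 0.1" --pt "0 0 0 0 0" --pt "0 0 0 0 0"

```text
time_s: 27.75
ee_pos: [500.0, -195.0, 91.7]
ee_rot: [180.0, -0.0, -178.5]
force: [-0.1, 0.4, 0.0]
gripper_width: 89.6
```

Run:
```python
from h import *
snap('scene','s13');crop('s13','s13c',200,210,260,290,9)
```

```text
(no output)
```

View pics/s13c.png

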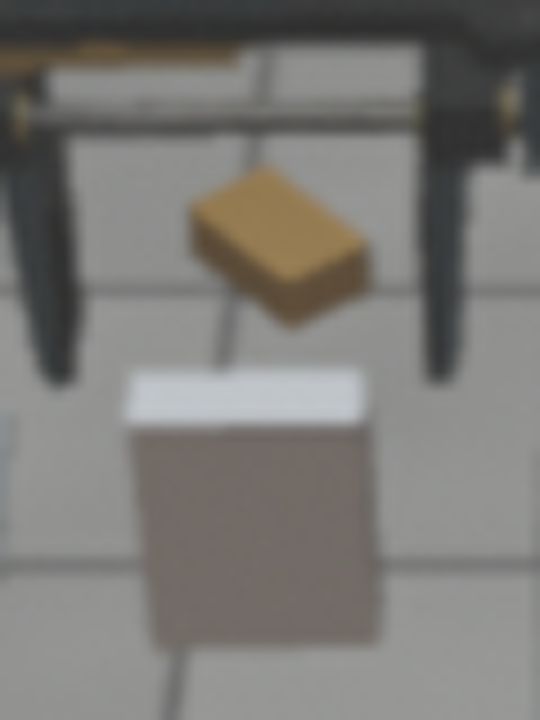

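Run:
```python
from h import *
for z,c in((0,(156,652)),(0,(380,647)),(80,(126,428)),(80,(368,425)),(80,(132,372)),(80,(362,370))): print(z,ray('scene',200+c[0]/9,210+c[1]/9,z).round(1))
```

```text
0 [ 532.7 -223.6    0. ]
0 [ 530.8 -164.8    0. ]
80 [ 539.2 -224.6   80. ]
80 [ 538.  -163.4   80. ]
80 [ 515.8 -225.5   80. ]
80 [ 514.9 -166.5   80. ]
```

>>> play_rows --pt "12 0 0 0 0" --pt "11 0 -8 0 0" --pt "0 0 -10 0 0" --pt "0 0 0 0 1" --pt "0 0 0 0 1" --pt "0 0 0 0 1" --pt "0 0 0 0 1" --pt "0 0 0 0 1" --pt "0 0 0 0 1" --newtons 3

```text
time_s: 28.92
ee_pos: [523.3, -195.1, 74.2]
ee_rot: [-180.0, 0.0, -178.5]
force: [-0.5, 0.8, 1.3]
gripper_width: 60.0
```

>>> play_rows --pt "6 0 -0.5 0 1" --pt "6 0 0 0 1" --pt "6 0 -1 0 1" --pt "6 0 -1.5 0 1" --pt "6 0 -2 0 1" --pt "0 0 0 0 1"

```text
time_s: 29.68
ee_pos: [554.1, -195.1, 68.9]
ee_rot: [-180.0, 0.1, -178.5]
force: [1.1, 1.0, 2.3]
gripper_width: 60.2
```

Run:
```python
from h import *
snap('scene','s14');crop('s14','s14c',190,200,270,300,7)
```

```text
(no output)
```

View pics/s14c.png

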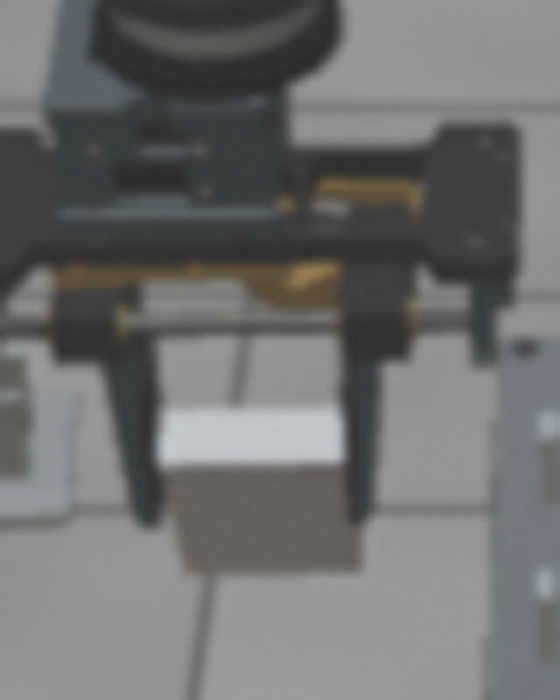

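>>> play_rows --pt "6 0 -2 0 1" --pt "6 0 -2.5 0 1" --pt "6 0 -3.5 0 1" --pt "5 0 -4 0 1" --pt "5 0 -4.5 0 1" --pt "0 0 0 0 1"

```text
time_s: 30.48
ee_pos: [581.6, -195.2, 51.9]
ee_rot: [-180.0, -0.0, -178.5]
force: [-0.0, 0.5, -1.1]
gripper_width: 59.8
```

Run:
```python
from h import *
snap('scene','s15');crop('s15','s15c',190,200,270,300,7)
```

```text
(no output)
```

View pics/s15c.png

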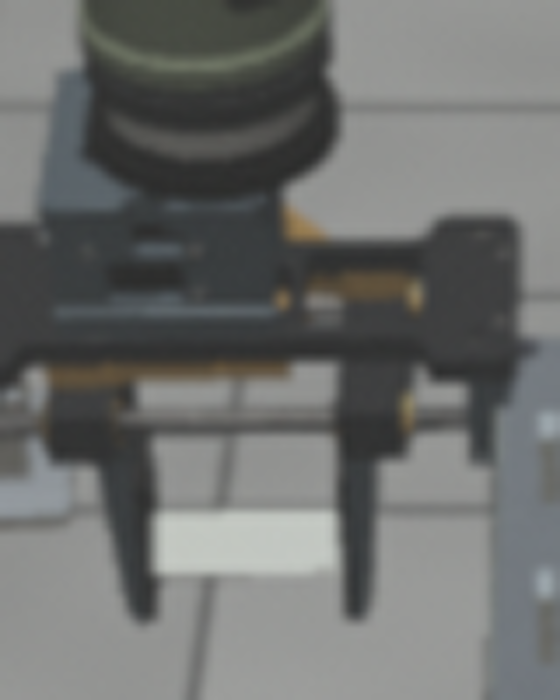

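>>> play_rows --pt "4 0 -4.5 0 1" --pt "4 0 -5 0 1" --pt "4 0 -5 0 1" --pt "3 0 -5 0 1" --pt "2 0 -5 0 1" --pt "2 0 -5 0 1" --pt "0 0 0 0 1"

```text
time_s: 31.4
ee_pos: [600.0, -195.1, 22.4]
ee_rot: [180.0, -0.0, -178.5]
force: [0.2, 0.5, -1.5]
gripper_width: 59.7
```

Run:
```python
from h import *
snap('scene','s16');crop('s16','s16c',190,200,270,300,7)
```

```text
(no output)
```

View pics/s16c.png

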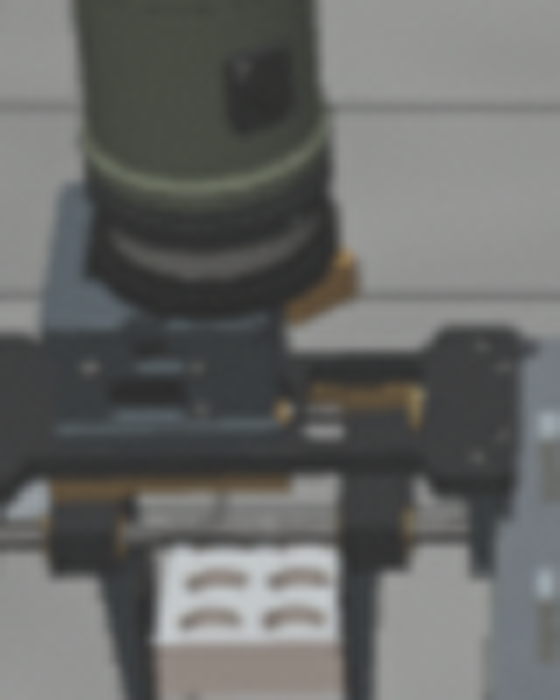

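Wells are facing up, nearly flat. Lower a little more, release, rise and look.

>>> play_rows --pt "1 0 -3 0 1" --pt "0 0 -2 0 1" --pt "0 0 0 0 0.8" --pt "0 0 0 0 0.6" --pt "0 0 0 0 0.3" --pt "0 0 0 0 0" --pt "0 0 0 0 0" --pt "0 0 30 0 0" --pt "0 0 40 0 0" --pt "-40 0 30 0 0" --pt "-50 0 0 0 0" --pt "-50 0 0 0 0" --pt "-50 0 0 0 0" --pt "0 0 0 0 0"

```text
time_s: 33.2
ee_pos: [407.5, -194.2, 117.9]
ee_rot: [179.9, -0.1, -178.6]
force: [-0.1, 0.3, 0.2]
gripper_width: 91.3
```

Run:
```python
from h import *
snap('scene','s17');crop('s17','s17c',180,200,380,340,4);snap('top','t17');crop('t17','t17c',350,180,450,280,7)
```

```text
(no output)
```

View pics/s17c.png

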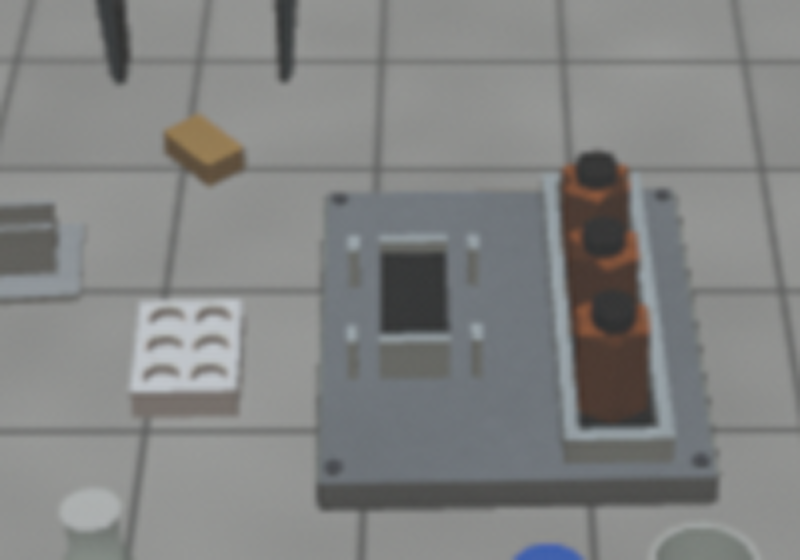

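View pics/t17c.png

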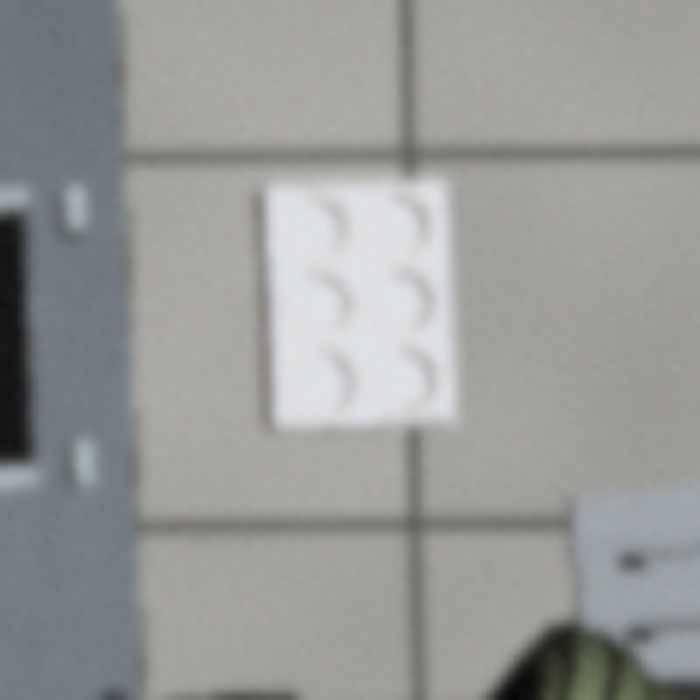

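Run:
```python
from h import *
crop('s17','s17d',255,250,310,305,14);crop('t17','t17d',320,190,375,260,11)
```

```text
(no output)
```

View pics/s17d.png

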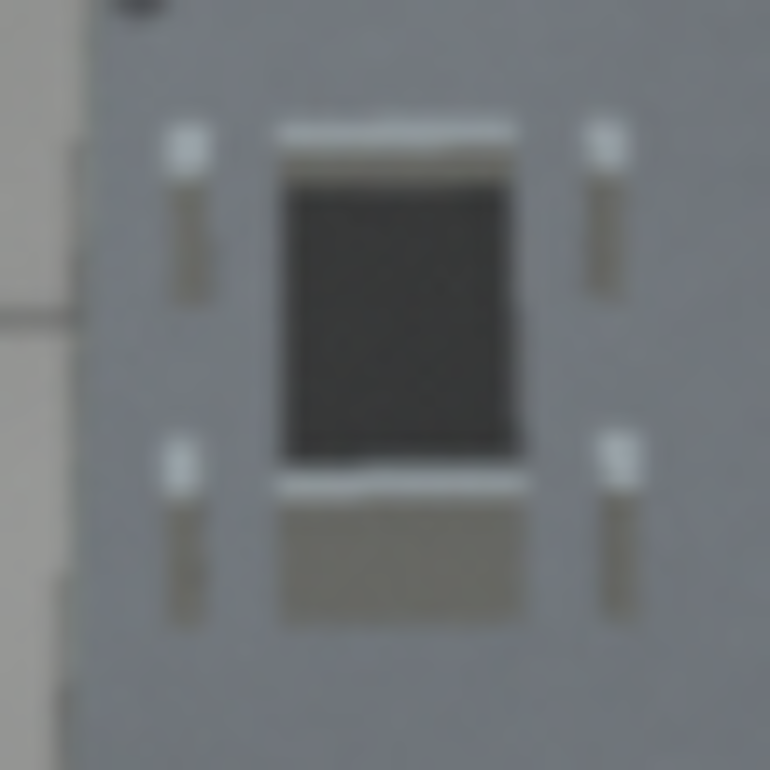

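View pics/t17d.png

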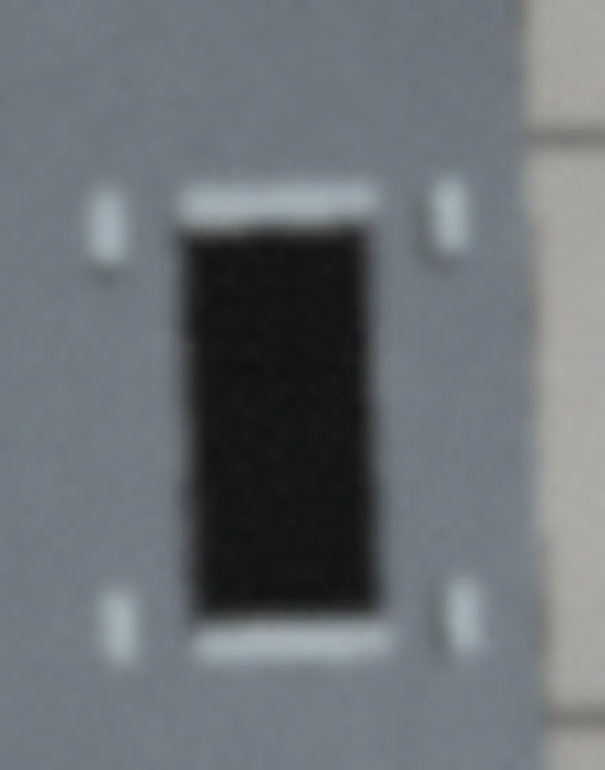

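Run:
```python
from h import *
def C(n,pts,s,o,z):
    W=np.array([ray(n,o[0]+a/s,o[1]+b/s,z)[:2] for a,b in pts]);print(n,z,W.round(1).tolist(),'mean',W.mean(0).round(1))
C('scene',[(188,150),(607,145),(181,467),(619,462)],14,(255,250),53)
C('top',[(108,226),(450,216),(120,628),(464,618)],11,(320,190),53)
C('top',[(280,202),(292,642)],11,(320,190),53)
C('scene',[(397,133),(402,483)],14,(255,250),53)
C('scene',[(138,300),(243,300),(239,390),(131,392)],4,(180,200),20)
C('top',[(265,183),(450,180),(462,422),(273,430)],7,(350,180),20)
```

```text
scene 53 [[516.7, -101.7], [515.4, -31.4], [598.6, -100.2], [597.5, -30.1]] mean [557.1 -65.9]
top 53 [[593.1, -31.0], [594.6, -100.8], [511.0, -32.7], [512.5, -102.7]] mean [552.8 -66.8]
top 53 [[597.8, -66.1], [507.9, -67.7]] mean [552.8 -66.9]
scene 53 [[512.1, -66.7], [602.6, -64.8]] mean [557.4 -65.8]
scene 20 [[529.2, -229.1], [529.3, -167.3], [608.9, -164.2], [610.4, -224.8]] mean [ 569.5 -196.4]
top 20 [[605.6, -166.2], [606.1, -227.3], [525.9, -230.0], [523.8, -167.7]] mean [ 565.3 -197.8]
```

>>> play_rows --pt "40 0 0 0 0" --pt "50 -1 0 0 0" --pt "50 0 0 0 0" --pt "20 0 0 0 0" --pt "0 0 -40 0 0" --pt "0 0 -40 0 0" --pt "0 0 -21 0 0" --pt "0 0 0 0 0" --pt "0 0 0 0 1" --pt "0 0 0 0 1" --pt "0 0 0 0 1" --pt "0 0 0 0 1" --pt "0 0 0 0 1" --pt "0 0 0 0 1" --newtons 20

```text
time_s: 35.05
ee_pos: [571.4, -196.0, 17.1]
ee_rot: [180.0, 0.0, -178.5]
force: [0.4, 0.5, -0.8]
gripper_width: 60.3
```

>>> play_rows --pt "0 0 15 0 1" --pt "0 0 30 0 1" --pt "0 0 35 0 1" --pt "-2 25 0 0 1" --pt "-4 40 0 0 1" --pt "-4 40 0 0 1" --pt "-2.4 25.5 0 0 1" --pt "0 0 0 0 1" --pt "0 0 -10 0 1" --pt "0 0 0 0 1"

```text
time_s: 36.3
ee_pos: [558.0, -66.4, 86.0]
ee_rot: [180.0, -0.1, -178.6]
force: [-0.4, -0.5, -1.9]
gripper_width: 59.9
```

Run:
```python
from h import *
snap('scene','s18');crop('s18','s18d',240,220,320,310,9)
```

```text
(no output)
```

View pics/s18d.png

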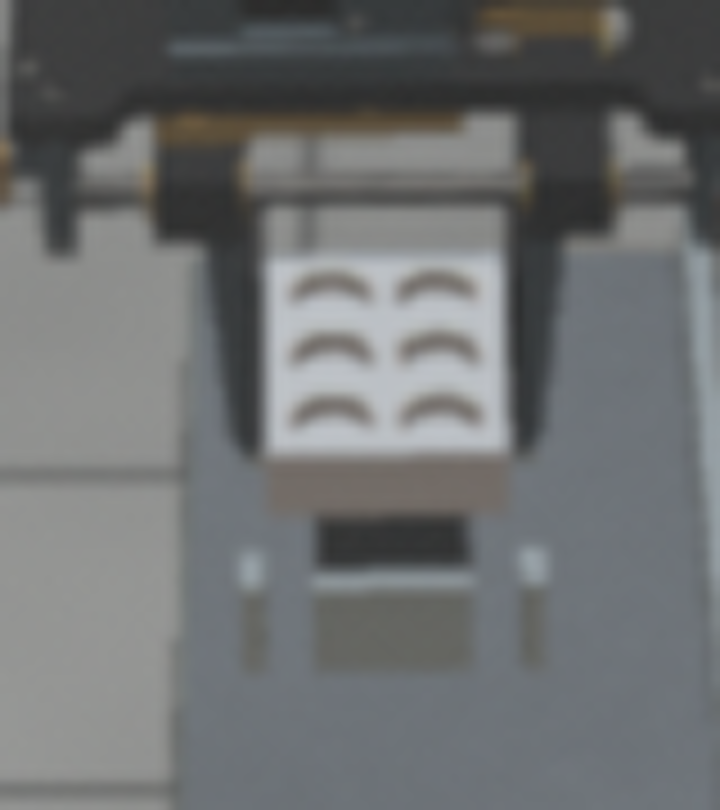

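Run:
```python
from h import *
def C(n,pts,s,o,z):
    W=np.array([ray(n,o[0]+a/s,o[1]+b/s,z)[:2] for a,b in pts]);print(n,z,W.round(1).tolist(),'mean',W.mean(0).round(1))
C('scene',[(266,254),(508,252),(512,456),(261,459)],9,(240,220),89)
C('scene',[(268,515),(508,513)],9,(240,220),69)
C('scene',[(252,570),(534,566)],9,(240,220),53)
```

```text
scene 89 [[515.7, -98.2], [514.8, -36.1], [597.9, -35.4], [598.9, -96.9]] mean [556.8 -66.7]
scene 69 [[596.4, -95.8], [595.7, -36.3]] mean [596.  -66.1]
scene 53 [[598.5, -100.0], [597.1, -29.8]] mean [597.8 -64.9]
```

>>> play_rows --pt "0.6 0.8 -8 0 1" --pt "0 0 -5 0 1" --pt "0 0 -4 0 1" --pt "0 0 -3 0 1" --pt "0 0 0 0 1"

```text
time_s: 36.98
ee_pos: [559.3, -64.7, 66.7]
ee_rot: [180.0, -0.0, -178.5]
force: [-0.3, -0.4, -2.2]
gripper_width: 59.8
```

>>> play_rows --pt "0 0 -1.5 0 1" --pt "0 0 -1.5 0 1" --pt "0 0 0 0 1"

```text
time_s: 37.35
ee_pos: [559.4, -64.7, 63.9]
ee_rot: [180.0, -0.0, -178.5]
force: [0.7, -0.7, -2.4]
gripper_width: 59.9
```

>>> play_rows --pt "0 0 -1 0 1" --pt "0 0 -0.8 0 1" --pt "0 0 0 0 1"

```text
time_s: 37.72
ee_pos: [559.4, -64.7, 62.2]
ee_rot: [180.0, 0.0, -178.5]
force: [0.1, 0.3, -1.1]
gripper_width: 60.0
```

Run:
```python
from h import *
snap('scene','s19');crop('s19','s19d',240,220,320,310,9)
```

```text
(no output)
```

View pics/s19d.png

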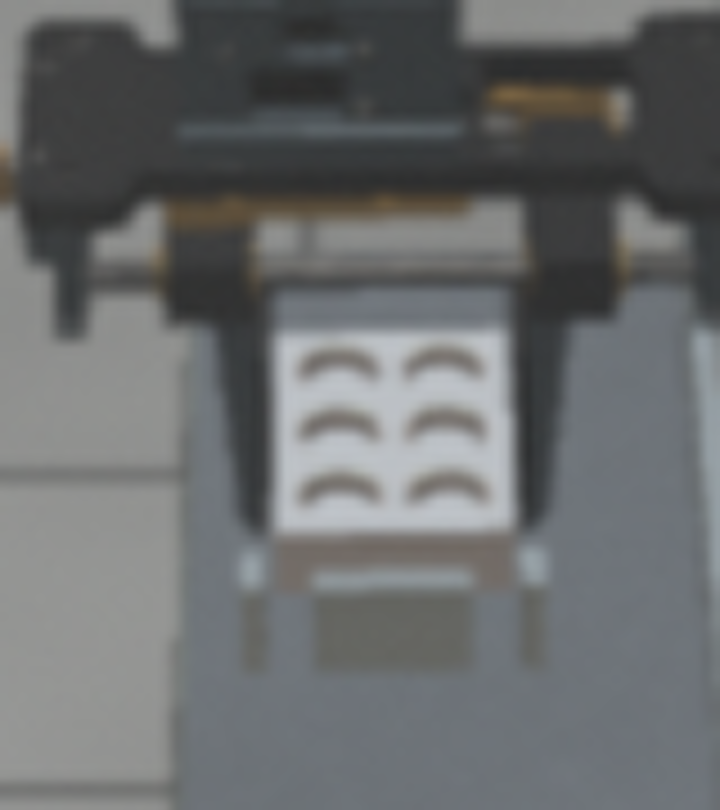

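>>> play_rows --pt "0 0 0 0 0.8" --pt "0 0 0 0 0.6" --pt "0 0 0 0 0.3" --pt "0 0 0 0 0" --pt "0 0 0 0 0" --pt "0 0 20 0 0" --pt "0 0 30 0 0" --pt "0 0 30 0 0" --pt "-15 40 0 -1 0.5" --pt "-15 45 0 -1 1" --pt "-10 45 0 -1 1" --pt "0 45 0 -1 1" --pt "0 45 0 -1 1" --pt "0 45 0 -1 1" --pt "0 40 0 -1 1" --pt "0 28.7 0 0 1" --pt "0 0 0 0 1" --pt "0 0 0 0 1"

```text
time_s: 40.02
ee_pos: [519.2, 268.3, 142.0]
ee_rot: [-180.0, -0.0, 174.5]
force: [-0.8, -0.7, -0.3]
gripper_width: 0.5
```

Run:
```python
from h import *
snap('scene','s20');crop('s20','s20c',230,190,490,340,3);snap('top','t20');crop('t20','t20c',150,160,390,320,3.2)
```

```text
(no output)
```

View pics/s20c.png

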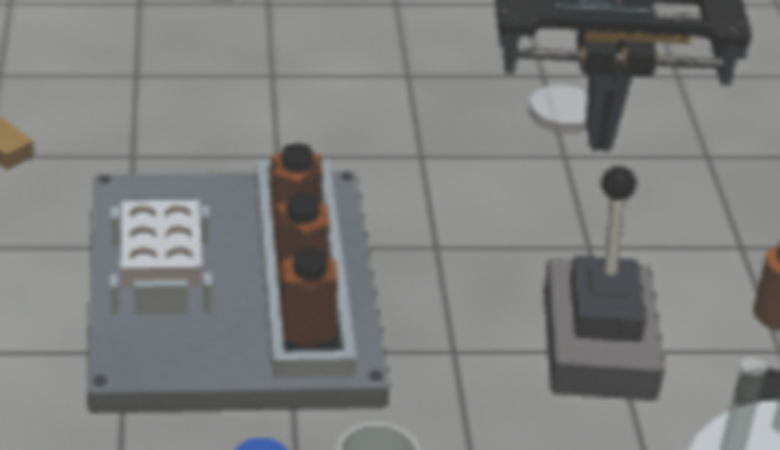

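View pics/t20c.png

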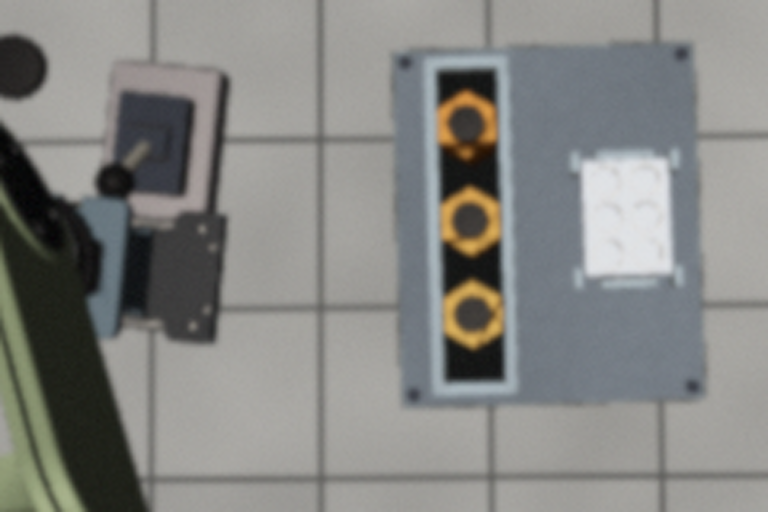

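Run:
```python
from h import *
print(ray('scene',230+619/3,190+183/3,127),ray('top',150+115/3.2,160+181/3.2,127))
```

```text
[576.03014014 273.10086076 127.        ] [575.58021495 272.22257278 127.        ]
```

>>> play_rows --pt "0 3 -10 0 1" --pt "0 0 -10 0 1" --pt "12 0 0 0 1" --pt "6 -0.5 0 0 1" --pt "6 -0.5 0 0 1" --pt "6 -0.5 0 0 1" --pt "6 -0.5 0 0 1" --pt "6 -0.5 0 0 1" --pt "6 -0.5 0 0 1" --pt "6 -0.5 0 0 1" --pt "6 -0.5 0 0 1" --pt "6 -0.5 0 0 1" --pt "6 -0.5 0 0 1" --pt "6 -0.5 0 0 1" --pt "0 0 0 0 1"

```text
time_s: 42.0
ee_pos: [598.1, 266.4, 122.0]
ee_rot: [180.0, 0.0, 174.4]
force: [-0.9, 0.4, 0.1]
gripper_width: 0.4
```

>>> play_rows --pt "4 -0.5 0 0 1" --pt "4 -0.5 0 0 1" --pt "3 -0.5 0 0 1" --pt "3 0 0 0 1" --pt "0 0 0 0 1"

```text
time_s: 42.62
ee_pos: [611.7, 264.9, 122.1]
ee_rot: [180.0, 0.0, 174.5]
force: [-1.3, -0.9, -1.4]
gripper_width: 0.3
```

Run:
```python
from h import *
snap('scene','s21');crop('s21','s21c',380,190,490,330,5)
```

```text
(no output)
```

View pics/s21c.png

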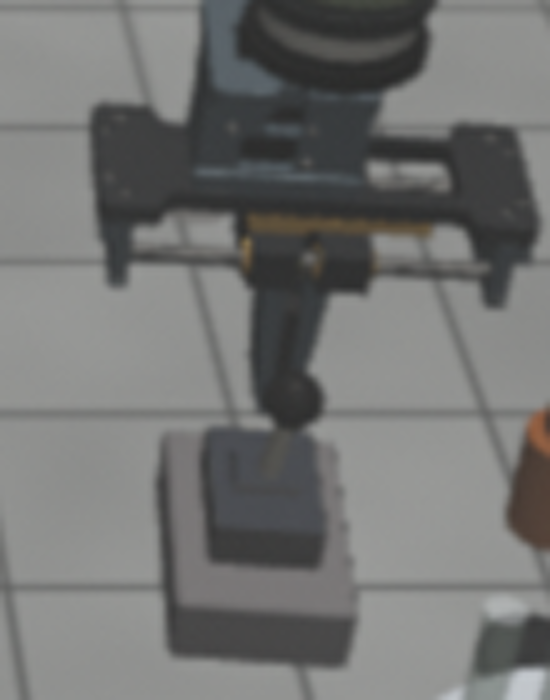

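Lever is moving over; continue to the stop.

>>> play_rows --pt "3 0 0 0 1" --pt "3 -0.5 0 0 1" --pt "2 0 0 0 1" --pt "2 0 0 0 1" --pt "0 0 0 0 1"

```text
time_s: 43.3
ee_pos: [618.3, 264.7, 121.8]
ee_rot: [-179.9, -0.4, 174.4]
force: [-8.3, 1.6, 3.7]
gripper_width: 0.2
```

>>> play_rows --pt "2 0 0 0 1" --pt "2 0 0 0 1" --pt "0 0 0 0 1"

```text
time_s: 43.68
ee_pos: [619.0, 264.7, 121.6]
ee_rot: [-179.9, -0.8, 174.4]
force: [-15.8, 0.1, 6.5]
gripper_width: 0.5
```

>>> play_rows --pt "-10 0 0 0 1" --pt "-30 0 0 0 1" --pt "-40 0 10 0 1" --pt "-50 20 30 0 1" --pt "-50 40 40 0 1" --pt "-20 40 20 0 1" --pt "0 0 0 0 1"

```text
time_s: 44.55
ee_pos: [434.3, 360.6, 217.8]
ee_rot: [179.7, 0.3, 174.7]
force: [-0.6, 0.2, 0.3]
gripper_width: 0.9
```

Run:
```python
from h import *
snap('scene','s22');crop('s22','s22c',380,190,490,330,5);snap('top','t22')
crop('t22','t22d',160,170,240,250,9)
P=lambda a:np.array([608.8,265,57])+80*np.array([np.sin(a)*np.cos(-.096),np.sin(a)*np.sin(-.096),np.cos(a)])
for a in(.4,.45,.5):print(a,(proj('scene',P(a))-[380,190])*5,(proj('top',P(a))-[160,170])*9)
```

```text
0.4 [284.61092407 389.17500828] [274.00029459 141.98457694]
0.45 [284.82771459 397.56665334] [277.49433684 127.57385432]
0.5 [284.96706094 406.18213049] [281.14805088 113.70699338]
```

View pics/s22.png

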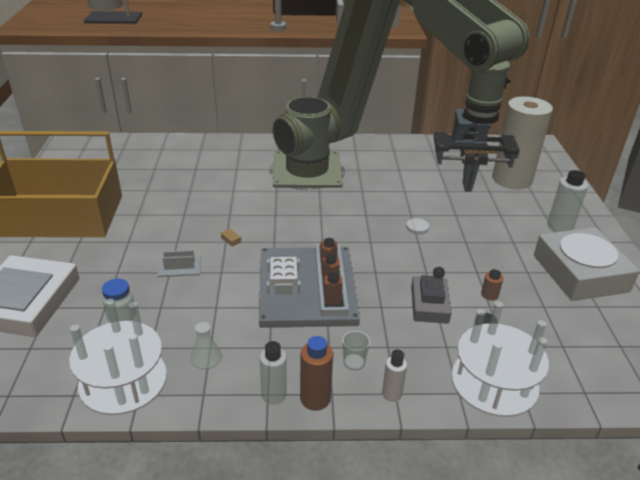

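View pics/s22c.png

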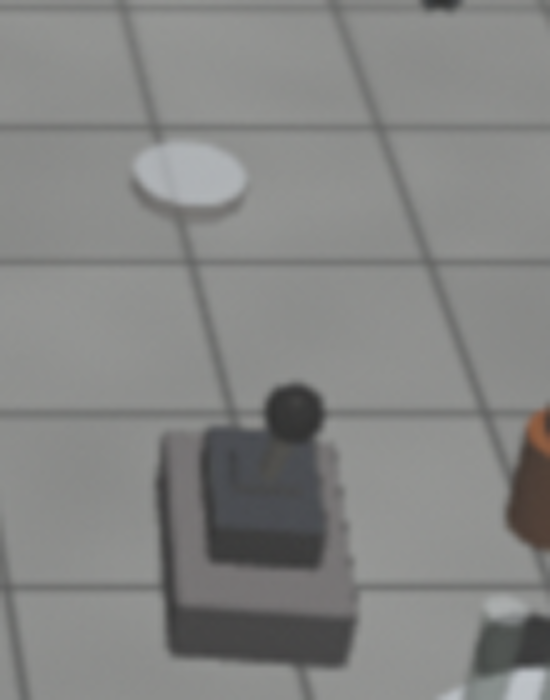

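View pics/t22d.png

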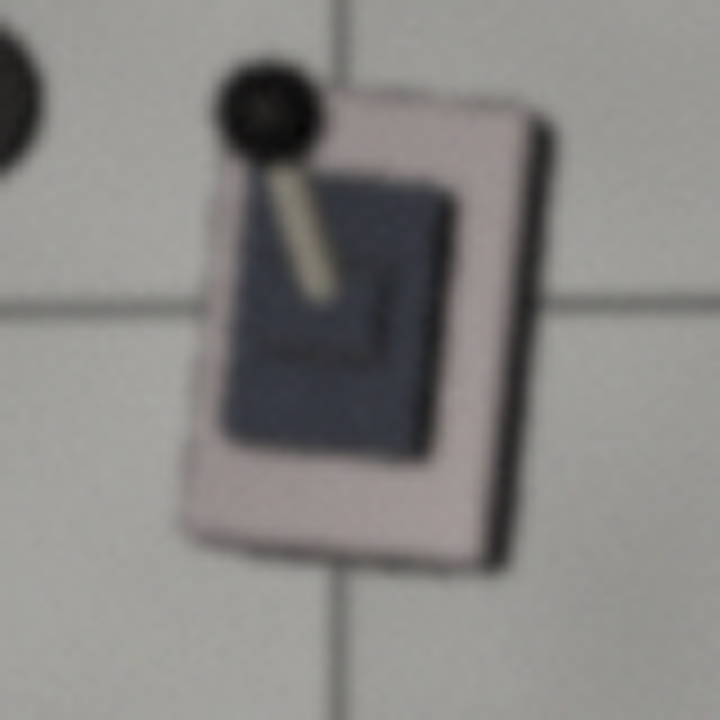

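View pics/t22.png

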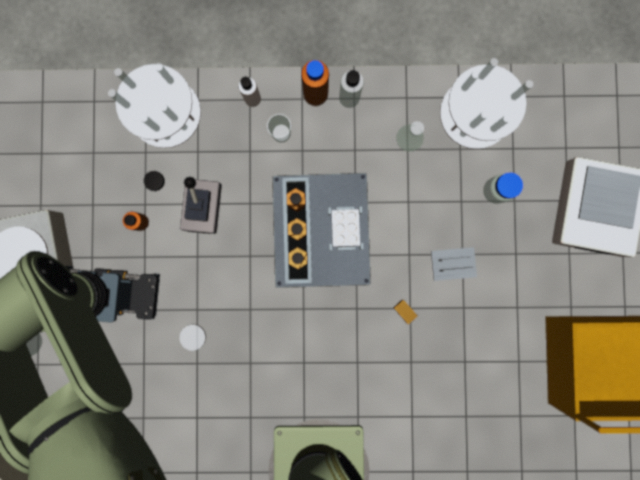

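```bash
python3 -c "
from workcell import env
print(env.job_done())"
```

```text
the job is handed in; nothing more can be done
None
```

The shaker is loaded and switched on, and the job was handed in at about 45 s of the 210 s allowed.

- **Bottles:** Three hexagonal bottles were in the scene. All three stand upright in the slot with their flat sides to the rails.
- **Tile:** I let it swing to vertical in a light grip, stood it on its end on the bench, then laid it down with the wells up. It now lies flat in its pocket. During the swing it slid down until only a corner was held, so I set it down and gripped it again.
- **Lever:** I pushed it over last, until it stopped moving and the force rose to about 16 N. In both cameras the ball then sat at or slightly past the position expected for fully on.

The last pictures show the bottles and tile in place. They also show the round bottle and the other glassware standing where they were, and the arm clear of everything. I saw no bottle knocked aside during the run.

The two cameras disagreed by about 4 mm in x, so I placed the tile using the offset between tile and pocket, on which they agreed to about 0.5 mm. No check failed.

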